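# Set up the sherd photography chuck and park the spare clips

## Robot

A 7-joint arm with a two-finger parallel gripper is mounted at the origin on the work surface; the furniture and walls round the work are solid. World frame = base frame: x ahead of the robot, y to its left, z up, the work surface at z = 0. Lengths are in mm, angles in rad, forces in N, time in s.
With the tool pointing down it reaches from about 400 to 925 mm from the base axis. Payload 5.6 kg.
Tool frame: the origin (TCP) lies on the mounting face of the last link; the fingertips stand r.tips_ahead ahead of it and the grasp point (between the pads) lies 155 mm ahead of it (r.tips_ahead is the distance from the TCP to the fingertips, in mm); z points along the fingers, y is the line along which they close (so a half turn about z gives the same grasp; the last joint's range is limited). The gripper opens to 85 mm and grips with 20 to 120 N. Pads are 22 mm wide; open, the fingers measure 114 mm over their backs; the gripper's body (76 mm by 85 mm) begins 54 mm behind the grasp point. The pads swing forward as they close: fully open they stand 13 mm farther back than shut.
Start: joints at [-1.305, 0.468, -0.012, 1.603, 0.006, 1.071, -0.056], TCP at [197.578, 619.245, 404.69] pointing down, gripper open.
Joint ranges: [-2.53, 2.53], [-0.31, 2.02], [-1.57, 1.55], [0.28, 2.44], [-1.29, 4.43], [0.15, 1.84], [-2.92, 2.92]. Speed limits (rad/s): [2.57, 2.57, 3.14, 3.14, 3.14, 3.14, 3.14].

## Interface

Orientations are given as a unit quaternion [w, x, y, z].
In Python, from workcell import r gives the robot as it stands. The module is installed in compiled form; this text tells all that it offers.
- The arm moves only by the tool send_rows, never from a script. Its argument "targets" is a list of rows, each an object of numbers: "x", "y", "z": the shift along the tool's x, y, z in m; "roll": the turn about the tool's z in degrees; "jaw": the finger opening in m, from 0 to 0.0854. A call has 1 to 12 rows; each row shifts and turns the commanded pose from where the row before left it, along the tool's axes as they then stand; what a row does not reach is not made up. A row lasts 1/12 s, in which the tool goes at most 41.7 mm and 7.16 degrees, less where a joint would pass 70% of its speed; a pose out of reach is approached as far as the arm can. A call is refused whole if a number of a shift passes 0.0417 or a number of a turn 7.16, either way. A call with a gripper value outside its range is refused whole. The fingers move at their own pace and stop on an object; "grip_force" is the grip in N (left out, the last holds). Time passes only in rows, so rows that do not move let the fingers close. It gives the time, the measured TCP pose, the force, the opening and the grip force at its end, in the units of the state.
- r.get_state(): the state, without advancing time (a new reading comes with each control period).
- r.camera(name): name is "scene" or "top"; returns a dict with "image" (420x560x3 uint8, red, green, blue), "depth" (420x560 float32, mm along the optical axis (not along the pixel's ray), 0 where there is no reading), "fx", "fy", "cx", "cy" (pixels), "world_to_cam" (4x4, takes a point from world to camera coordinates). Camera axes: x right, y up, looking along -z (the intrinsics and any distortion apply to the point x, -y, -z); pixel columns grow to the right and rows downward; lengths in mm; the calibration is good to about 2 mm. A picture is of the moment at which its call begins.
- r.job_done(): hands the job in; it is judged then, once.
The state is a dict: "time_s": time; "joints": joint angles; "qd": joint speeds; "joint_efforts": joint torques, N m; "tool_pos": TCP position; "tool_rot": TCP orientation; "contact_force": force on the tool from outside, world axes, zero at the start; "torque": the same for the moment, N m; "width": finger opening in mm; "grip_force": force on a finger pad.
Only numpy, scipy, OpenCV 4.12 (cv2) and the standard library are available. Lean on these libraries where they do the work, as an engineer would, in place of code of your own. Each camera call takes 0.05 s, during which the arm holds its last target. There are 200 camera calls.

## Task

Open the chuck fully with its lever, set the yellow clip's hexagonal foot in the chuck, pressing lightly and turning it in small steps until it drops fully home, then swing the lever back until the jaws clamp the clip's flange firmly. Park every other clip the same way, fully home in a recess of the rack of its own colour (before, between or after, as you like), and leave the sherd, the scale bar and the dust blower alone.

Things in the scene. Friction and masses are not known exactly. Their poses are not given: they have to be found in the camera images.
- yellow_clip_mid (a point): yellow sherd clip, for the chuck; its centre, 28 mm above its underside. Steel hexagonal foot 28 mm across flats, 12 mm high (2 flats face +-x), chamfered to 24 mm below, on which it stands; round flange, 42 mm in diameter, 12 to 20 mm up; yellow grip block 36 mm long (x) by 24 mm wide (y), 20 to 56 mm up, slot along x in its top. z up. 130 g, most of it in foot and flange
- red_clip0_mid (a point): red sherd clip: like the yellow one in shape, size and axes, its grip block red; its centre, 28 mm above its underside. May be absent
- red_clip1_mid (a point): red sherd clip: like the yellow one in shape, size and axes, its grip block red; its centre, 28 mm above its underside. May be absent
- blue_clip0_mid (a point): blue sherd clip: like the yellow one in shape, size and axes, its grip block blue; its centre, 28 mm above its underside. May be absent
- blue_clip1_mid (a point): blue sherd clip: like the yellow one in shape, size and axes, its grip block blue; its centre, 28 mm above its underside. May be absent
- chuck_mouth (a point): centre of the rim of the chuck's hexagonal recess, 46 mm above the bench; recess, clearances and its unknown angle as in the racks. Axes: the chuck's; jaws slide along y, their arms 1.5 to 7.5 mm above the rim. The chuck is a fixed round grey fixture, 144 mm in diameter at the foot, lever ring below, two steel jaws on top (to 62 mm from the axis when open)
- lever_grip (a point): middle of the grip of the chuck's lever: black upright round post 14 mm in diameter, its top 64 mm above the bench; this point 46 mm above the bench, 84 mm from the chuck's axis on the robot's side. A 10 mm thick arm joins it to the ring 16 mm above the bench. It moves on a circle about the vertical axis through chuck_mouth
- chuck_ring (a joint): lever ring, rad: 0 fully open (stop), grows anticlockwise from above as the jaws close; stop at 1.4. Each jaw tip is 32 mm less 10 mm per rad from the axis, so they meet a seated flange at about 1.1; at the start they are shut past that and block the flange. Friction 0.3 N m (4 N at the post); stays where left; 8 to 12 N at the post clamps well
- chuck_jaw0: steel jaw on the chuck's +y side; its origin is the chuck's axis, displaced by its travel
- chuck_jaw1: steel jaw on the chuck's -y side, coupled to the other
- red_rack_mouth0 (a point): rim centre of one recess of the red rack (fixed slab 66 x 136 x 8 mm, two bosses 66 mm apart along y), 24 mm above the bench. Hexagon 31 mm across flats, 14 mm deep: a foot enters only within 10 degrees of its flats; its angle varies, is not given by these axes, and is rigid. A seated clip's centre is 16 mm above this point, 28 mm while its foot stands on the rim
- red_rack_mouth1 (a point): rim centre of the other recess of the red rack (fixed slab 66 x 136 x 8 mm, two bosses 66 mm apart along y), 24 mm above the bench. Hexagon 31 mm across flats, 14 mm deep: a foot enters only within 10 degrees of its flats; its angle varies, is not given by these axes, and is rigid. A seated clip's centre is 16 mm above this point, 28 mm while its foot stands on the rim
- blue_rack_mouth0 (a point): rim centre of one recess of the blue rack (fixed slab 66 x 136 x 8 mm, two bosses 66 mm apart along y), 24 mm above the bench. Hexagon 31 mm across flats, 14 mm deep: a foot enters only within 10 degrees of its flats; its angle varies, is not given by these axes, and is rigid. A seated clip's centre is 16 mm above this point, 28 mm while its foot stands on the rim
- blue_rack_mouth1 (a point): rim centre of the other recess of the blue rack (fixed slab 66 x 136 x 8 mm, two bosses 66 mm apart along y), 24 mm above the bench. Hexagon 31 mm across flats, 14 mm deep: a foot enters only within 10 degrees of its flats; its angle varies, is not given by these axes, and is rigid. A seated clip's centre is 16 mm above this point, 28 mm while its foot stands on the rim
- sherd: bystander: pottery sherd 72 x 78 x 16 mm lying on the bench; leave alone
- scale: bystander: black and white photo scale bar 18 x 108 x 10 mm lying on the bench; leave alone
- blower: bystander: dark red rubber dust blower 62 mm wide and 172 mm high, standing behind the chuck; leave alone
Things that resemble listed ones, but are neither listed nor needed, are in the scene too. Leave any green or turquoise look-alike of the part that bears red_clip1_mid alone.

How it is judged (in metres and radians):
On the way, in this order (a step that is already met when the one before it is completed fails the run):
1. the chuck has been opened fully with the lever (value of joint chuck_ring below 0.25 rad), for 0.2 s.
2. the yellow clip has dropped home in the chuck (horizontal distance between yellow_clip_mid and chuck_mouth below 0.005 m and z of yellow_clip_mid in the frame of chuck_mouth between 0.012 and 0.0185 m and angle between yellow_clip_mid's own z axis and vertical below 0.1 rad), for 0.2 s.
3. the jaws clamp the yellow clip (all of step 2 and value of joint chuck_ring above 1.02 rad and contact force between each of chuck_jaw0, chuck_jaw1 and anything else above 0.5 N), for 0.2 s.
At the end, for the whole second after the job is handed in: The yellow clip sits in the chuck and every other clip present in a recess of the rack of its own colour: upright, within 5 mm of the recess's centre, its flange on the rim (within about 2.5 mm); both jaws bear on the yellow clip with the lever ring past 1.02 rad (all of step 3 and ((horizontal distance between red_clip0_mid and red_rack_mouth0 below 0.005 m and z of red_clip0_mid in the frame of red_rack_mouth0 between 0.012 and 0.0185 m and angle between red_clip0_mid's own z axis and vertical below 0.1 rad) or (horizontal distance between red_clip0_mid and red_rack_mouth1 below 0.005 m and z of red_clip0_mid in the frame of red_rack_mouth1 between 0.012 and 0.0185 m and angle between red_clip0_mid's own z axis and vertical below 0.1 rad)) and ((horizontal distance between red_clip1_mid and red_rack_mouth0 below 0.005 m and z of red_clip1_mid in the frame of red_rack_mouth0 between 0.012 and 0.0185 m and angle between red_clip1_mid's own z axis and vertical below 0.1 rad) or (horizontal distance between red_clip1_mid and red_rack_mouth1 below 0.005 m and z of red_clip1_mid in the frame of red_rack_mouth1 between 0.012 and 0.0185 m and angle between red_clip1_mid's own z axis and vertical below 0.1 rad)) and ((horizontal distance between blue_clip0_mid and blue_rack_mouth0 below 0.005 m and z of blue_clip0_mid in the frame of blue_rack_mouth0 between 0.012 and 0.0185 m and angle between blue_clip0_mid's own z axis and vertical below 0.1 rad) or (horizontal distance between blue_clip0_mid and blue_rack_mouth1 below 0.005 m and z of blue_clip0_mid in the frame of blue_rack_mouth1 between 0.012 and 0.0185 m and angle between blue_clip0_mid's own z axis and vertical below 0.1 rad)) and ((horizontal distance between blue_clip1_mid and blue_rack_mouth0 below 0.005 m and z of blue_clip1_mid in the frame of blue_rack_mouth0 between 0.012 and 0.0185 m and angle between blue_clip1_mid's own z axis and vertical below 0.1 rad) or (horizontal distance between blue_clip1_mid and blue_rack_mouth1 below 0.005 m and z of blue_clip1_mid in the frame of blue_rack_mouth1 between 0.012 and 0.0185 m and angle between blue_clip1_mid's own z axis and vertical below 0.1 rad))); the robot touches nothing.
It fails at once if the sherd was pushed more than 3 cm or tipped over (distance of sherd from where it was at the start of the episode above 0.03 m or angle between sherd's own z axis and vertical above 0.6 rad).
It fails at once if the scale bar was pushed more than 3 cm or tipped over (distance of scale from where it was at the start of the episode above 0.03 m or angle between scale's own z axis and vertical above 0.6 rad).
It fails at once if the dust blower was pushed more than 3 cm or tipped over (distance of blower from where it was at the start of the episode above 0.03 m or angle between blower's own z axis and vertical above 0.6 rad).
Of red_clip0, red_clip1, blue_clip0, blue_clip1 only 3 to 4 are there at a start; the rules pass over those that are not, and their reading is None.
At some moment in a run one of yellow_clip, red_clip0, red_clip1, blue_clip0, blue_clip1 may be knocked a few centimetres aside while the robot is not near it.
It also fails if it takes over 210 s, if anything falls off the work surface, if the arm or the gripper's body presses on something with over 40 N, if the wrist force passes 120 N, or if a joint passes its speed limit or range.

## Working session

There is one attempt and no reset: what is moved stays moved. The work goes in short steps, Python scripts to look and compute and a tool call to move; the robot and the scene stay as the last step left them, time stands still between calls to the robot, and variables do not carry over. Pictures are saved under pics/ and viewed, at most 14 in all, crops included, and the job is handed in when it is done.

Besides the shell and the picture viewer there is one more tool, called after "Call:" in YAML: its name, and indented under it one key for each argument. send_rows: Moves the arm, as the interface text tells. Its arguments: {"type":"object","properties":{"targets":{"type":"array"},"grip_force":{"type":"number"}},"required":["targets"]}

```bash
mkdir -p pics; cat > h.py <<'E'
import numpy as np, cv2
from workcell import r
def shot(n):
    c=r.camera(n); np.savez(f'{n}.npz',**{k:np.array(v) for k,v in c.items()}); return c
def ray(c,u,v,z):
    # point on plane z
    W=np.array(c['world_to_cam']);R=W[:3,:3];t=W[:3,3]
    o=-R.T@t; d=R.T@np.array([(u-c['cx'])/c['fx'],-(v-c['cy'])/c['fy'],-1.])
    return o+d*(z-o[2])/d[2]
def cloud(c):
    h,w=c['depth'].shape; v,u=np.mgrid[:h,:w]; D=c['depth']
    P=np.stack([(u-c['cx'])/c['fx']*D,-(v-c['cy'])/c['fy']*D,-D],-1)
    W=np.array(c['world_to_cam']);R=W[:3,:3];t=W[:3,3]
    return (P-t)@R
E
python3 - <<'E'
from h import *
print(r.get_state(), r.tips_ahead)
for n in('top','scene'):
    c=shot(n); cv2.imwrite(f'pics/{n}0.png',cv2.resize(c['image'][:,:,::-1],(800,600)))
    W=np.array(c['world_to_cam']);print(n,c['fx'],c['fy'],c['cx'],c['cy'],(-W[:3,:3].T@W[:3,3]).round(),W[:3,:3].round(2), [k for k in c])
E
```

```text
{'time_s': 0.0, 'joints': array([-1.30501623,  0.46838345, -0.011587  ,  1.60367564,  0.006003  ,
        1.07138502, -0.05633852]), 'qd': array([-1.05624671e-03,  8.38428699e-05,  2.78571181e-03, -1.48427363e-03,
       -1.25681326e-03,  4.26532857e-04,  5.25201913e-04]), 'joint_efforts': array([-7.86645323e-04, -5.32373178e+01,  2.11699738e-02, -2.51300776e+01,
        1.13326518e-02,  7.68462749e-03, -3.54521404e-06]), 'tool_pos': array([197.50578953, 618.9869711 , 403.71243507]), 'tool_rot': array([-7.21716816e-05,  1.53834133e-01,  9.88096267e-01, -9.05746914e-04]), 'contact_force': array([ 0.29734265, -0.61371961, -0.06029312]), 'torque': array([-0.00830591,  0.03710475,  0.01100318]), 'grip_force': 0.0, 'width': 85.31178515770863} 173.4
top 514.3651675528567 514.3651675528567 279.8997517077331 198.94939037209187 [ 411.   21. 1483.] [[-0.02 -1.   -0.01]
 [ 1.   -0.02  0.07]
 [-0.07 -0.01  1.  ]] ['image', 'depth', 'fx', 'fy', 'cx', 'cy', 'world_to_cam']
scene 486.06874189575166 486.06874189575166 278.3632062425564 200.26141762379152 [-172. -516.  691.] [[ 0.64 -0.77  0.01]
 [ 0.44  0.38  0.82]
 [-0.63 -0.52  0.58]] ['image', 'depth', 'fx', 'fy', 'cx', 'cy', 'world_to_cam']
```

View pics/top0.png

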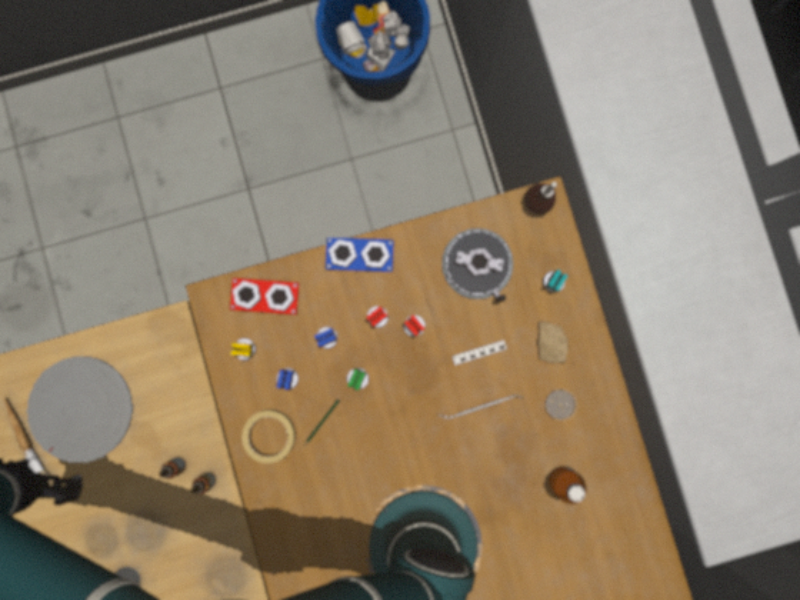

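View pics/scene0.png

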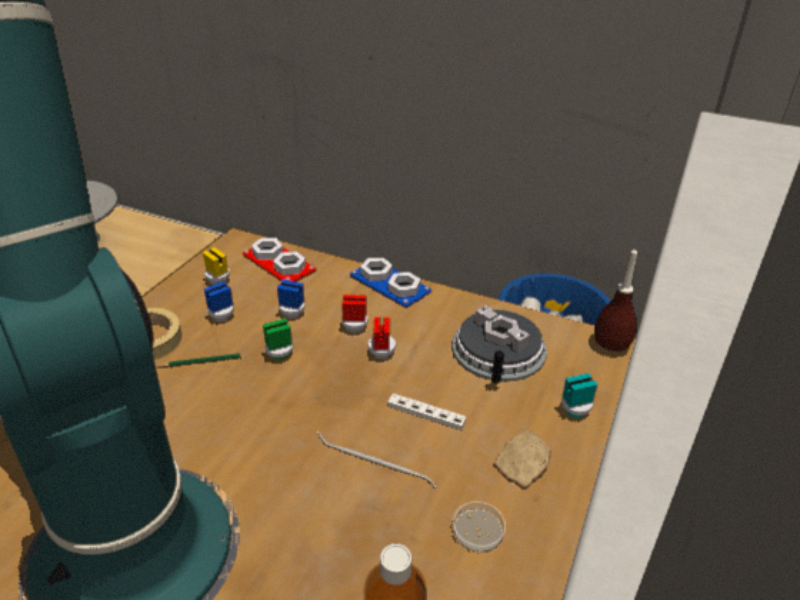

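The top view shows the five clips: yellow at (240,349), blue at (326,337) and (286,379), red at (377,316) and (414,325). The green (357,379) and turquoise (554,281) clips are look-alikes to leave alone. The red rack holes are at (246,295) and (279,296), the blue rack holes at (343,252) and (376,253), the chuck at (479,262) and the lever post at (499,299). I'll measure these next.

```bash
cat >> h.py <<'E'
HUE={'yellow':[(22,36)],'red':[(0,7),(173,180)],'blue':[(105,128)],'green':[(45,75)]}
def mask(c,col,s=110,v=60):
    H=cv2.cvtColor(c['image'],cv2.COLOR_RGB2HSV); m=np.zeros(H.shape[:2],bool)
    for a,b in HUE[col]: m|=(H[...,0]>=a)&(H[...,0]<=b)&(H[...,1]>s)&(H[...,2]>v)
    return m
def clips(c,cols=('yellow','red','blue','green'),zlo=30,zhi=70):
    P=cloud(c); out=[]
    for col in cols:
        m=mask(c,col)&(P[...,2]>zlo)&(P[...,2]<zhi)&(P[...,0]<900)&(P[...,0]>200)
        n,l,st,ce=cv2.connectedComponentsWithStats(cv2.dilate(m.astype(np.uint8),np.ones((3,3))))
        for i in range(1,n):
            mm=(l==i)&m
            if mm.sum()<12: continue
            p=P[mm]; t=p[p[:,2]>np.percentile(p[:,2],90)-9]
            rr=cv2.minAreaRect(np.ascontiguousarray(p[:,:2],np.float32))
            out.append((col,ce[i].round(),mm.sum(),np.median(t,0).round(1),((t.min(0)+t.max(0))/2).round(1),np.round(rr[0],1),np.round(rr[1],1),round(rr[2]),np.percentile(p[:,2],[5,50,95]).round()))
    return out
E
python3 - <<'E'
from h import *
for n in('top','scene'):
    c={k:(v if v.ndim else float(v)) for k,v in np.load(n+'.npz').items()}
    print(n)
    for o in clips(c): print(*o)
    P=cloud(c)
    # dark holes / chuck
    if n=='top':
        im=c['image']
        for nm,(u,v) in {'R0':(246,295),'R1':(279,296),'B0':(343,252),'B1':(376,253),'CH':(479,262),'LV':(499,299)}.items():
            u,v=int(u*.7),int(v*.7); g=cv2.cvtColor(im,cv2.COLOR_RGB2GRAY)[v-7:v+8,u-7:u+8]
            print(nm,u,v,P[v-7:v+8:7,u-7:u+8:7,2].round().tolist()); 
            if nm in('R0','CH','LV'): print(g)
            print(ray(c,u,v,24 if nm[0] in'RB' else 46).round())
    print('table z',np.median(P[240:330,200:280,2]) if n=='top' else '')
for n in('top','scene'):
    c=np.load(n+'.npz')['image'][:,:,::-1]
    a=c[150:290,150:410] if n=='top' else c[150:300,130:430]
    cv2.imwrite(f'pics/{n}1.png',cv2.resize(a,(780,420) if n=='top' else (800,400),interpolation=cv2.INTER_CUBIC))
E
```

```text
top
yellow [168. 244.] 110 [389.  344.8  55.6] [391.6 346.6  56.3] [391.2 345.4] [35.3 22.1] 82 [40. 55. 60.]
red [263. 221.] 100 [449.8  80.5  57.1] [449.9  79.4  58. ] [449.9  79.8] [21.  35.7] 35 [38. 56. 61.]
red [289. 227.] 102 [431.6   8.8  56.3] [430.4   7.7  57. ] [431.1   8.2] [34.6 22.3] 39 [40. 56. 61.]
blue [227. 236.] 87 [410.2 179.   56.6] [410.4 179.6  58.2] [410.6 180. ] [19.6 33.5] 23 [40. 56. 61.]
blue [199. 265.] 87 [332.2 257.3  54.9] [330.8 260.   56.8] [332.3 260.1] [21.9 30.7] 78 [43. 55. 61.]
green [249. 266.] 76 [326.7 121.4  55.5] [327.9 121.6  58.1] [327.4 120.7] [18.4 32.1] 63 [41. 54. 60.]
R0 172 206 [[5.0, 26.0, 20.0], [20.0, 1483.0, 18.0], [7.0, 23.0, 5.0]]
[[117 141 170 194 208 205 205 205 205 204 204 197 191 173 154]
 [153 180 195 203 195 176 161 163 168 182 192 204 209 198 179]
 [185 200 203 186 157 126 106 102 110 131 151 175 198 209 198]
 [201 200 183 150 114  86  63  62  69  77  97 131 180 210 207]
 [207 190 148 106  76  63  57  55  53  55  66 105 169 206 207]
 [208 174 115  77  58  56  52  50  54  55  60  98 153 196 208]
 [204 165 105  62  53  53
[... 2968 characters left out ...]
[393.5 344.   54.6] [392.7 343.3] [38.1 26.8] 84 [32. 50. 58.]
red [247. 214.] 247 [450.6  76.5  56.5] [450.9  77.1  54.4] [452.4  78.3] [28.7 35.7] 36 [33. 52. 59.]
red [437. 227.] 117 [ 664.1 -265.5   64.1] [ 671.4 -261.1   64.5] [ 667.5 -265.3] [18.6 37.9] 48 [48. 61. 69.]
red [267. 232.] 202 [429.5   2.2  56.6] [433.3   5.3  54.4] [432.3   5.9] [38.5 22.9] 40 [34. 54. 58.]
blue [203. 205.] 242 [410.2 177.3  55.7] [412.4 179.5  54.4] [414.5 179.4] [30.4 35.7] 25 [32. 50. 58.]
blue [152. 207.] 249 [332.7 255.2  55.7] [333.5 259.9  54.3] [333.  258.5] [29.5 35.5] 74 [32. 50. 58.]
green [194. 233.] 264 [328.6 116.4  56.3] [330.1 119.9  54.8] [330.2 119.6] [29.7 34.8] 61 [32. 51. 58.]
table z
```

View pics/top1.png

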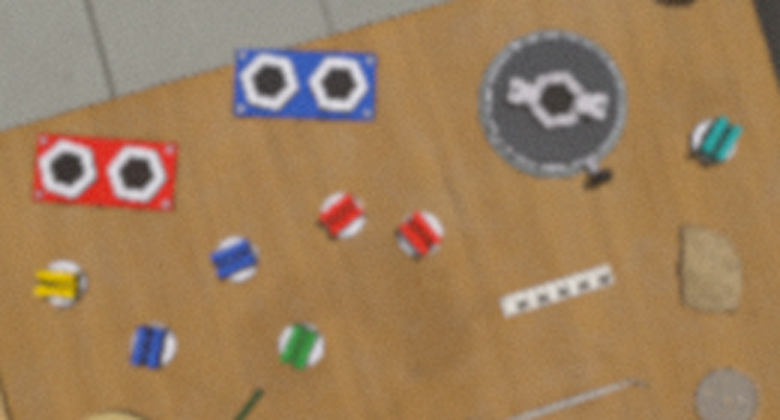

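View pics/scene1.png

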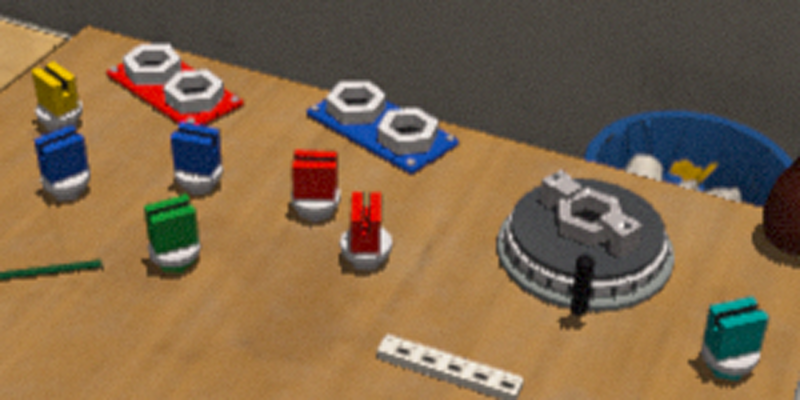

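The crop confirms it. Yellow is at (60,284), blue at (234,259) and (153,347), red at (342,216) and (420,233), with the green (300,346) and turquoise (716,140) look-alikes. Block slots and hex holes are visible, so I'll measure angles and hole centres and then move.

```bash
cat >> h.py <<'E'
def load(n): return {k:(v if v.ndim else float(v)) for k,v in np.load(n+'.npz').items()}
def hole(c,u,v,z,w=9,thr=None,n=6,k=8):
    g=cv2.cvtColor(c['image'],cv2.COLOR_RGB2GRAY).astype(np.float32)
    L=np.arange(-w,w+1e-6,1/k); U,V=np.meshgrid(u+L,v+L)
    G=cv2.remap(g,U.astype(np.float32),V.astype(np.float32),cv2.INTER_CUBIC)
    m=(G<thr).astype(np.uint8); nn,l,st,ce=cv2.connectedComponentsWithStats(m)
    i=l[len(L)//2,len(L)//2]; i=i or 1+np.argmax(st[1:,4]); mm=l==i
    p=np.array([ray(c,a,b,z)[:2] for a,b in zip(U[mm][::3],V[mm][::3])]); ctr=p.mean(0); q=(p-ctr)@[1,1j]
    h=(q**n).sum(); A=mm.sum()*1.
    # for a hexagon, (q^6) phase points to the corners; flat normals 30 deg away
    return ctr.round(1), round(float(np.degrees(np.angle(h))/n),1), round(float(abs(h)/(abs(q)**n).sum()),3), round(float(2*np.sqrt(((abs(q)**2).mean()))),1)
def blockaxis(c,col,ctr,zlo=47):
    P=cloud(c); m=mask(c,col)&(P[...,2]>zlo)&(np.hypot(P[...,0]-ctr[0],P[...,1]-ctr[1])<28)
    p=P[m][:,:2]; p=p-p.mean(0); w,V=np.linalg.eigh(p.T@p); d=V[:,1]; return round(float(np.degrees(np.arctan2(d[1],d[0])))%180,1), (w[1]/w[0]).round(2)
E
python3 - <<'E'
from h import *
for n in('top','scene'):
    c=load(n)
    px={'R0':(246,295),'R1':(279,296),'B0':(343,252),'B1':(376,253),'CH':(479,262)} if n=='top' else {'R0':(268,246),'R1':(290,262),'B0':(377,267),'B1':(405,283),'CH':(503,326)}
    for k,(u,v) in px.items():
        for t in (95,125): print(n,k,t,*hole(c,u*.7,v*.7,46 if k=='CH' else 24,thr=t))
    for col,ctr in [('yellow',(391,345)),('red',(450,79)),('red',(431,7)),('blue',(410,180)),('blue',(332,259))]: print(col,ctr,blockaxis(c,col,ctr))
c=load('top');P=cloud(c);g=cv2.cvtColor(c['image'],cv2.COLOR_RGB2GRAY)
print('lever',*hole(c,349,209,60,w=5,thr=75))
m=(P[...,2]>45)&(g<90)&(np.hypot(P[...,0]-479,P[...,1]+160)<25);print(P[m].mean(0),m.sum())
c=load('scene');P=cloud(c);g=cv2.cvtColor(c['image'],cv2.COLOR_RGB2GRAY)
m=(P[...,2]>50)&(g<60)&(np.hypot(P[...,0]-479,P[...,1]+160)<25);print(P[m].mean(0),m.sum())
E
```

```text
top R0 95 [499.5 340.5] 13.2 0.161 18.7
top R0 125 [499.5 340.5] 12.1 0.136 20.8
top R1 95 [493.3 275. ] 20.4 0.169 18.5
top R1 125 [493.3 274.9] 20.2 0.172 20.6
top B0 95 [579.  147.3] 16.6 0.118 18.3
top B0 125 [578.9 147.3] 17.1 0.139 20.5
top B1 95 [574.8  81.5] 24.1 0.186 18.3
top B1 125 [574.8  81.5] 22.9 0.206 20.5
top CH 95 [ 553.4 -123.3] -22.5 0.179 19.7
top CH 125 [ 553.4 -123.3] -21.4 0.146 22.4
yellow (391, 345) (76.0, np.float64(2.25))
red (450, 79) (128.1, np.float64(2.31))
red (431, 7) (34.9, np.float64(1.76))
blue (410, 180) (113.1, np.float64(2.36))
blue (332, 259) (165.3, np.float64(1.83))
scene R0 95 [500.9 338.7] 5.5 0.051 18.8
scene R0 125 [503.4 340.9] 13.0 0.185 20.8
scene R1 95 [495.7 272.4] -28.2 0.099 19.2
scene R1 125 [497.5 275.4] 21.6 0.224 21.2
scene B0 95 [581.3 145.4] 20.1 0.225 19.9
scene B0 125 [583.  147.6] 13.9 0.203 21.1
scene B1 95 [577.6  79. ] 27.9 0.083 18.9
scene B1 125 [579.1  82.1] 18.2 0.165 21.6
scene CH 95 [ 551.7 -127.1] 7.6 0.438 32.0
scene CH 125 [ 558.6 -124.7] 5.9 0.495 42.2
yellow (391, 345) (83.2, np.float64(2.08))
red (450, 79) (119.2, np.float64(1.65))
red (431, 7) (39.6, np.float64(2.54))
blue (410, 180) (110.3, np.float64(1.63))
blue (332, 259) (179.6, np.float64(1.61))
lever [ 477.5 -158.2] -3.8 0.342 12.0
[ 479.50133215 -162.42577058   63.00389036] 16
[ 479.98188979 -167.4270625    60.23298621] 61
```

Every measurement fits what it must be. The lever post is 84 mm from the chuck axis at 208°, so the ring starts at about 1.4, and rack mouth spacing is 66 mm. Now moving above the lever, with tool y tangential.

Call:
send_rows:
  targets:
    - {"roll":7.07}
    - {"roll":7.07}
    - {"roll":7.07}
    - {"roll":7.07}
    - {"roll":7.07}
    - {"roll":7.07}
    - {"roll":7.07}
    - {"roll":7.07}
    - {"roll":7.07}
    - {"roll":7.07}
    - {"roll":7.07}
    - {"roll":7.07}

```text
invalid input at $.targets[0]: expected keys x, y, z, roll, jaw
```

Call:
send_rows:
  targets:
    - {"roll":7.07}
    - {"roll":7.07}
    - {"roll":7.07}
    - {"roll":7.07}
    - {"roll":7.07}
    - {"roll":7.07}
    - {"roll":7.07}

```text
invalid input at $.targets[0]: expected keys x, y, z, roll, jaw
```

Call:
send_rows:
  targets:
    - {"x":0.01145,"y":0.0388}
    - {"x":0.01145,"y":0.0388}
    - {"x":0.01145,"y":0.0388}
    - {"x":0.01145,"y":0.0388}
    - {"x":0.01145,"y":0.0388}
    - {"x":0.01145,"y":0.0388}
    - {"x":0.01145,"y":0.0388}
    - {"x":0.01145,"y":0.0388}
    - {"x":0.01145,"y":0.0388}
    - {"x":0.01145,"y":0.0388}

```text
invalid input at $.targets[0]: expected keys x, y, z, roll, jaw
```

Call:
send_rows:
  targets:
    - {"x":-0.0192,"y":0.0362}
    - {"x":-0.0192,"y":0.0362}
    - {"x":-0.0192,"y":0.0362}
    - {"x":-0.0192,"y":0.0362}
    - {"x":-0.0192,"y":0.0362}
    - {"x":-0.0192,"y":0.0362}
    - {"x":-0.0192,"y":0.0362}
    - {"x":-0.0192,"y":0.0362}
    - {"x":-0.0192,"y":0.0362}
    - {"x":-0.0192,"y":0.0362}
    - {"x":-0.0192,"y":0.0362}
    - {"x":-0.0192,"y":0.0362}
    - {"jaw":0.045}

```text
invalid input at $.targets[0]: expected keys x, y, z, roll, jaw
```

Call:
send_rows:
  targets:
    - {"x":0,"y":0,"z":0,"roll":7.07,"jaw":0.085}
    - {"x":0,"y":0,"z":0,"roll":7.07,"jaw":0.085}
    - {"x":0,"y":0,"z":0,"roll":7.07,"jaw":0.085}
    - {"x":0,"y":0,"z":0,"roll":7.07,"jaw":0.085}
    - {"x":0,"y":0,"z":0,"roll":7.07,"jaw":0.085}
    - {"x":0,"y":0,"z":0,"roll":7.07,"jaw":0.085}
    - {"x":0,"y":0,"z":0,"roll":7.07,"jaw":0.085}
    - {"x":0,"y":0,"z":0,"roll":7.07,"jaw":0.085}
    - {"x":0,"y":0,"z":0,"roll":7.07,"jaw":0.085}
    - {"x":0,"y":0,"z":0,"roll":7.07,"jaw":0.085}
    - {"x":0,"y":0,"z":0,"roll":7.07,"jaw":0.085}
    - {"x":0,"y":0,"z":0,"roll":7.07,"jaw":0.085}

```text
time_s: 1.1
tool_pos: [197.5, 619.1, 404.1]
tool_rot: [0.0, 0.782, 0.623, -0.0]
contact_force: [-0.4, -0.4, -0.9]
width: 85.0
grip_force: 0.0
```

Call:
send_rows:
  targets:
    - {"x":0,"y":0,"z":0,"roll":7.07,"jaw":0.085}
    - {"x":0,"y":0,"z":0,"roll":7.07,"jaw":0.085}
    - {"x":0,"y":0,"z":0,"roll":7.07,"jaw":0.085}
    - {"x":0,"y":0,"z":0,"roll":7.07,"jaw":0.085}
    - {"x":0,"y":0,"z":0,"roll":7.07,"jaw":0.085}
    - {"x":0,"y":0,"z":0,"roll":7.07,"jaw":0.085}
    - {"x":0,"y":0,"z":0,"roll":7.07,"jaw":0.085}

```text
time_s: 1.68
tool_pos: [197.4, 619.1, 404.2]
tool_rot: [0.0, 0.971, 0.239, -0.0]
contact_force: [-0.4, 1.0, 0.6]
width: 85.1
grip_force: 0.0
```

Call:
send_rows:
  targets:
    - {"x":0.0115,"y":0.0388,"z":0,"roll":0,"jaw":0.085}
    - {"x":0.0115,"y":0.0388,"z":0,"roll":0,"jaw":0.085}
    - {"x":0.0115,"y":0.0388,"z":0,"roll":0,"jaw":0.085}
    - {"x":0.0115,"y":0.0388,"z":0,"roll":0,"jaw":0.085}
    - {"x":0.0115,"y":0.0388,"z":0,"roll":0,"jaw":0.085}
    - {"x":0.0115,"y":0.0388,"z":0,"roll":0,"jaw":0.085}
    - {"x":0.0115,"y":0.0388,"z":0,"roll":0,"jaw":0.085}
    - {"x":0.0115,"y":0.0388,"z":0,"roll":0,"jaw":0.085}
    - {"x":0.0115,"y":0.0388,"z":0,"roll":0,"jaw":0.085}
    - {"x":0.0115,"y":0.0388,"z":0,"roll":0,"jaw":0.085}

```text
time_s: 2.52
tool_pos: [482.0, 328.9, 404.5]
tool_rot: [-0.0, 0.97, 0.242, -0.0]
contact_force: [0.9, 1.3, -1.4]
width: 85.1
grip_force: 0.0
```

Call:
send_rows:
  targets:
    - {"x":-0.0192,"y":0.0362,"z":0,"roll":0,"jaw":0.045}
    - {"x":-0.0192,"y":0.0362,"z":0,"roll":0,"jaw":0.045}
    - {"x":-0.0192,"y":0.0362,"z":0,"roll":0,"jaw":0.045}
    - {"x":-0.0192,"y":0.0362,"z":0,"roll":0,"jaw":0.045}
    - {"x":-0.0192,"y":0.0362,"z":0,"roll":0,"jaw":0.045}
    - {"x":-0.0192,"y":0.0362,"z":0,"roll":0,"jaw":0.045}
    - {"x":-0.0192,"y":0.0362,"z":0,"roll":0,"jaw":0.045}
    - {"x":-0.0192,"y":0.0362,"z":0,"roll":0,"jaw":0.045}
    - {"x":-0.0192,"y":0.0362,"z":0,"roll":0,"jaw":0.045}
    - {"x":-0.0192,"y":0.0362,"z":0,"roll":0,"jaw":0.045}
    - {"x":-0.0192,"y":0.0362,"z":0,"roll":0,"jaw":0.045}
    - {"x":-0.0192,"y":0.0362,"z":0,"roll":0,"jaw":0.045}

```text
time_s: 3.52
tool_pos: [480.9, -163.0, 404.7]
tool_rot: [-0.0, 0.97, 0.242, 0.0]
contact_force: [1.3, 0.2, 0.6]
width: 44.8
grip_force: 0.0
```

Call:
send_rows:
  targets:
    - {"x":0,"y":0,"z":0.036,"roll":0,"jaw":0.045}
    - {"x":0,"y":0,"z":0.036,"roll":0,"jaw":0.045}
    - {"x":0,"y":0,"z":0.036,"roll":0,"jaw":0.045}
    - {"x":0,"y":0,"z":0.036,"roll":0,"jaw":0.045}
    - {"x":0,"y":0,"z":0.02,"roll":0,"jaw":0.045}
    - {"x":0,"y":0,"z":0.015,"roll":0,"jaw":0.045}
    - {"x":0,"y":0,"z":0,"roll":0,"jaw":0.008}
    - {"x":0,"y":0,"z":0,"roll":0,"jaw":0.008}
    - {"x":0,"y":0,"z":0,"roll":0,"jaw":0.008}
    - {"x":0,"y":0,"z":0,"roll":0,"jaw":0.008}
    - {"x":0,"y":0,"z":0,"roll":0,"jaw":0.008}
  grip_force: 25

```text
time_s: 4.43
tool_pos: [481.5, -161.8, 226.4]
tool_rot: [0.001, 0.97, 0.241, 0.001]
contact_force: [0.4, -4.2, -8.2]
width: 12.6
grip_force: 24.5
```

Call:
send_rows:
  targets:
    - {"x":0.0005,"y":-0.0095,"z":0,"roll":6.5,"jaw":0.008}
    - {"x":0.0005,"y":-0.0095,"z":0,"roll":6.5,"jaw":0.008}
    - {"x":0.0005,"y":-0.0095,"z":0,"roll":6.5,"jaw":0.008}
    - {"x":0.0005,"y":-0.0095,"z":0,"roll":6.5,"jaw":0.008}
    - {"x":0.0005,"y":-0.0095,"z":0,"roll":6.5,"jaw":0.008}
    - {"x":0.0005,"y":-0.0095,"z":0,"roll":6.5,"jaw":0.008}

```text
time_s: 4.93
tool_pos: [473.1, -106.0, 226.4]
tool_rot: [0.001, 0.995, -0.099, 0.001]
contact_force: [2.6, -5.8, -9.7]
width: 12.1
grip_force: 25.4
```

Call:
send_rows:
  targets:
    - {"x":0.0005,"y":-0.0095,"z":0,"roll":6.5,"jaw":0.008}
    - {"x":0.0005,"y":-0.0095,"z":0,"roll":6.5,"jaw":0.008}
    - {"x":0.0005,"y":-0.0095,"z":0,"roll":6.5,"jaw":0.008}
    - {"x":0.0005,"y":-0.0095,"z":0,"roll":6.5,"jaw":0.008}
    - {"x":0.0005,"y":-0.0095,"z":0,"roll":6.5,"jaw":0.008}
    - {"x":0.0005,"y":-0.0095,"z":0,"roll":6.5,"jaw":0.008}

```text
time_s: 5.43
tool_pos: [501.1, -58.4, 226.3]
tool_rot: [0.002, 0.905, -0.425, 0.001]
contact_force: [-19.9, -25.8, -0.9]
width: 12.3
grip_force: 28.1
```

Call:
send_rows:
  targets:
    - {"x":0,"y":0,"z":0,"roll":0,"jaw":0.045}
    - {"x":0,"y":0,"z":0,"roll":0,"jaw":0.045}
    - {"x":0,"y":0,"z":0,"roll":0,"jaw":0.045}
    - {"x":0,"y":0,"z":-0.041,"roll":0,"jaw":0.045}
    - {"x":0,"y":0,"z":-0.041,"roll":0,"jaw":0.045}
    - {"x":0,"y":0,"z":-0.041,"roll":0,"jaw":0.045}
    - {"x":0,"y":0,"z":-0.041,"roll":0,"jaw":0.045}

```text
time_s: 6.02
tool_pos: [500.8, -57.7, 391.8]
tool_rot: [-0.001, 0.906, -0.423, -0.001]
contact_force: [1.7, 1.1, 0.1]
width: 44.9
grip_force: 0.0
```

Call:
send_rows:
  targets:
    - {"x":-0.0345,"y":-0.0159,"z":0,"roll":0,"jaw":0.06}
    - {"x":-0.0345,"y":-0.0159,"z":0,"roll":0,"jaw":0.06}
    - {"x":-0.0345,"y":-0.0159,"z":0,"roll":0,"jaw":0.06}
    - {"x":-0.0345,"y":-0.0159,"z":0,"roll":0,"jaw":0.06}
    - {"x":-0.0345,"y":-0.0159,"z":0,"roll":0,"jaw":0.06}
    - {"x":-0.0345,"y":-0.0159,"z":0,"roll":0,"jaw":0.06}
    - {"x":0,"y":0,"z":0,"roll":-7,"jaw":0.06}
    - {"x":0,"y":0,"z":0,"roll":-7,"jaw":0.06}
    - {"x":0,"y":0,"z":0,"roll":-7,"jaw":0.06}
    - {"x":0,"y":0,"z":0,"roll":-7,"jaw":0.06}
    - {"x":0,"y":0,"z":0,"roll":-7,"jaw":0.06}
    - {"x":0,"y":0,"z":0,"roll":-7,"jaw":0.06}

```text
time_s: 7.02
tool_pos: [441.1, 162.6, 390.2]
tool_rot: [-0.001, 0.998, -0.066, -0.0]
contact_force: [0.4, 0.5, -0.0]
width: 59.7
grip_force: 0.0
```

Call:
send_rows:
  targets:
    - {"x":0,"y":0,"z":0,"roll":-7,"jaw":0.06}
    - {"x":0,"y":0,"z":0,"roll":-7,"jaw":0.06}
    - {"x":0,"y":0,"z":0,"roll":-7,"jaw":0.06}
    - {"x":0,"y":0,"z":0,"roll":-7,"jaw":0.06}
    - {"x":0,"y":0,"z":0,"roll":-7,"jaw":0.06}
    - {"x":0,"y":0,"z":0,"roll":-7,"jaw":0.06}
    - {"x":0,"y":0,"z":0,"roll":-7,"jaw":0.06}
    - {"x":0,"y":0,"z":0,"roll":-7,"jaw":0.06}
    - {"x":0,"y":0,"z":0,"roll":-7,"jaw":0.06}
    - {"x":0,"y":0,"z":0,"roll":-7,"jaw":0.06}
    - {"x":0,"y":0,"z":0,"roll":-7,"jaw":0.06}
    - {"x":0,"y":0,"z":0,"roll":-7,"jaw":0.06}

```text
time_s: 8.02
tool_pos: [441.1, 162.4, 390.5]
tool_rot: [-0.001, 0.786, 0.618, 0.001]
contact_force: [-0.1, 0.8, -0.6]
width: 60.3
grip_force: 0.0
```

```bash
cat >> h.py <<'E'
def pose():
    s=r.get_state(); w,x,y,z=s['tool_rot']; a=np.degrees(np.arctan2(1-2*(x*x+z*z),2*(x*y-w*z)))
    return np.array(s['tool_pos']),a,s
def plan(x,y,z,a=None):
    "shift in tool axes (mm) after rolling to tool-y angle a (mod 180)"
    p,a0,s=pose(); roll=0
    if a is not None: roll=-((a-a0+90)%180-90)
    b=np.radians(a0-roll); yy=np.array([np.cos(b),np.sin(b)]); xx=np.array([-yy[1],yy[0]]); d=np.array([x,y])-p[:2]
    print('pos',p.round(1),'a',round(a0,1),'j7',s['joints'][6].round(2),'| roll',round(roll,1),'x',(d@xx).round(1),'y',(d@yy).round(1),'z',(p[2]-z).round(1))
E
python3 - <<'E'
from h import *
for n in('top','scene'):
    c=shot(n)
    for o in clips(c): print(n,o[0],o[1],o[2],o[4],o[5],blockaxis(c,o[0],o[5]))
c=load('top')
for t in(80,95,110,125): print(hole(c,335,183,46,thr=t))
cv2.imwrite('pics/ch2.png',cv2.resize(c['image'][135:235,270:410,::-1],(700,500),interpolation=cv2.INTER_CUBIC))
plan(391.5,344.5,300,-10)
E
```

```text
top yellow [168. 244.] 109 [391.6 346.8  56.2] [391.2 345.3] (78.8, np.float64(2.3))
top red [263. 221.] 100 [451.3  79.4  57.2] [450.   80.3] (127.4, np.float64(2.37))
top red [289. 227.] 100 [430.4   7.7  57.9] [430.9   8.4] (33.1, np.float64(1.7))
top green [249. 266.] 81 [327.8 121.6  57.7] [327.8 121.2] (157.7, np.float64(2.51))
scene yellow [150. 182.] 202 [394.5 344.   54.4] [393.8 343.9] (84.4, np.float64(2.18))
scene red [247. 214.] 250 [450.8  77.3  54.3] [452.2  78.4] (121.4, np.float64(1.6))
scene red [436. 227.] 156 [ 670.  -258.4   64.3] [ 666.1 -264.2] (131.6, np.float64(3.44))
scene red [267. 232.] 209 [432.5   5.8  54.5] [432.    5.3] (40.9, np.float64(2.46))
scene blue [152. 207.] 252 [333.9 260.   54.6] [332.7 259.6] (172.4, np.float64(1.58))
scene blue [203. 205.] 202 [411.8 176.7  54.2] [411.8 178.5] (115.7, np.float64(1.87))
scene green [194. 233.] 277 [332.1 120.1  54. ] [331.3 119.5] (160.4, np.float64(1.6))
(array([ 553.6, -123.4]), -22.8, 0.189, 17.5)
(array([ 553.5, -123.2]), -22.2, 0.204, 19.1)
(array([ 553.5, -123.2]), -22.4, 0.18, 20.4)
(array([ 553.4, -123.3]), -22.5, 0.17, 21.6)
pos [441.2 162.3 390.4] a -14.0 j7 -0.43 | roll -4.0 x 170.8 y -80.6 z 90.4
```

View pics/ch2.png

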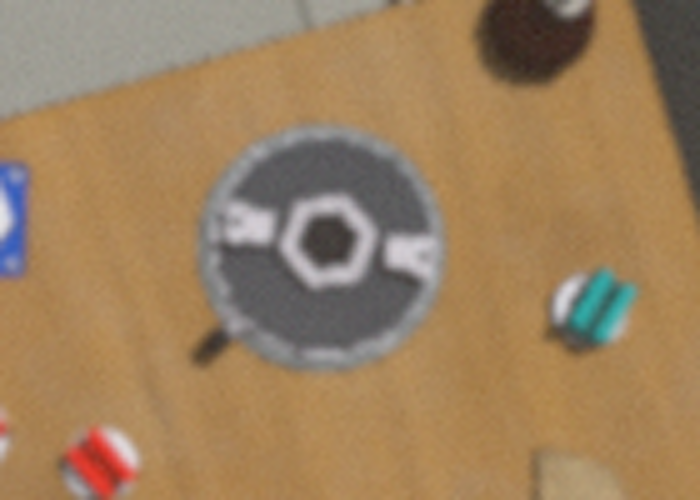

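The chuck is fully open. Lever is now at (210,345), jaws are apart, and the hex is clear at (328,240). Going to the yellow clip.

Call:
send_rows:
  targets:
    - {"x":0,"y":0,"z":0,"roll":-5,"jaw":0.06}
    - {"x":0.0346,"y":-0.0154,"z":0,"roll":0,"jaw":0.06}
    - {"x":0.0346,"y":-0.0154,"z":0,"roll":0,"jaw":0.06}
    - {"x":0.0346,"y":-0.0154,"z":0,"roll":0,"jaw":0.06}
    - {"x":0.0346,"y":-0.0154,"z":0,"roll":0,"jaw":0.06}
    - {"x":0.0346,"y":-0.0154,"z":0,"roll":0,"jaw":0.06}
    - {"x":0,"y":0,"z":0.038,"roll":0,"jaw":0.06}
    - {"x":0,"y":0,"z":0.038,"roll":0,"jaw":0.06}
    - {"x":0,"y":0,"z":0.038,"roll":0,"jaw":0.06}
    - {"x":0,"y":0,"z":0.038,"roll":0,"jaw":0.06}
    - {"x":0,"y":0,"z":0.036,"roll":0,"jaw":0.06}
    - {"x":0,"y":0,"z":0,"roll":0,"jaw":0.06}

```text
time_s: 9.12
tool_pos: [390.1, 343.9, 196.3]
tool_rot: [0.001, 0.761, 0.648, -0.005]
contact_force: [-1.3, -0.6, 0.1]
width: 59.9
grip_force: 0.0
```

Call:
send_rows:
  targets:
    - {"x":0,"y":0,"z":0,"roll":0,"jaw":0.015}
    - {"x":0,"y":0,"z":0,"roll":0,"jaw":0.015}
    - {"x":0,"y":0,"z":0,"roll":0,"jaw":0.015}
    - {"x":0,"y":0,"z":0,"roll":0,"jaw":0.015}
    - {"x":0,"y":0,"z":0,"roll":0,"jaw":0.015}
    - {"x":0,"y":0,"z":0,"roll":0,"jaw":0.015}
  grip_force: 40

```text
time_s: 9.62
tool_pos: [393.4, 346.2, 204.4]
tool_rot: [-0.001, 0.761, 0.649, 0.003]
contact_force: [0.1, -0.7, 9.0]
width: 23.6
grip_force: 40.4
```

```bash
python3 - <<'E'
from h import *
plan(553.4,-123.3,300,-22); print(r.get_state()['contact_force'])
c=shot('scene'); P=cloud(c)
for o in clips(c,('yellow',),20,90): print(o[0],o[1],o[2],o[4],o[5])
cv2.imwrite('pics/g1.png',cv2.resize(c['image'][110:230,80:240,::-1],(640,480),interpolation=cv2.INTER_CUBIC))
E
```

```text
pos [393.4 346.2 204.4] a -9.1 j7 -0.43 | roll 12.9 x -375.4 y 324.2 z -95.6
[ 0.07798305 -0.70710747  9.01974396]
yellow [152. 183.] 159 [393.5 343.7  55.4] [396.1 338.7]
```

View pics/g1.png

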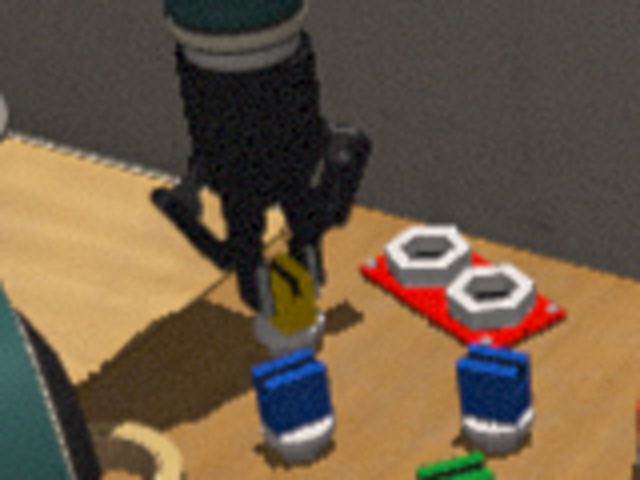

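The yellow clip is held, but the tips stand right on the flange (9 N upwards), so I'll regrip 6 mm higher and then lift.

Call:
send_rows:
  targets:
    - {"x":0,"y":0,"z":0,"roll":0,"jaw":0.035}
    - {"x":0,"y":0,"z":-0.006,"roll":0,"jaw":0.035}
    - {"x":0,"y":0,"z":0,"roll":0,"jaw":0.035}
    - {"x":0,"y":0,"z":0,"roll":0,"jaw":0.015}
    - {"x":0,"y":0,"z":0,"roll":0,"jaw":0.015}
    - {"x":0,"y":0,"z":0,"roll":0,"jaw":0.015}
    - {"x":0,"y":0,"z":0,"roll":0,"jaw":0.015}
  grip_force: 40

```text
time_s: 10.25
tool_pos: [392.7, 345.7, 208.5]
tool_rot: [-0.0, 0.761, 0.649, 0.0]
contact_force: [-1.4, -0.3, 8.2]
width: 23.1
grip_force: 40.4
```

Call:
send_rows:
  targets:
    - {"x":0,"y":0,"z":-0.036,"roll":6.45,"jaw":0.015}
    - {"x":0,"y":0,"z":-0.036,"roll":6.45,"jaw":0.015}
    - {"x":0,"y":0,"z":-0.036,"roll":0,"jaw":0.015}
    - {"x":0,"y":0,"z":0,"roll":0,"jaw":0.015}

```text
time_s: 10.58
tool_pos: [394.4, 346.2, 321.0]
tool_rot: [-0.001, 0.829, 0.559, 0.005]
contact_force: [0.7, 1.1, -0.8]
width: 23.2
grip_force: 39.8
```

```bash
python3 - <<'E'
from h import *
plan(553.4,-123.3,270); s=r.get_state(); print(s['contact_force'],s['width'],s['grip_force'])
E
```

```text
pos [394.4 346.2 321. ] a -22.0 j7 -0.76 | roll 0 x -375.9 y 323.1 z 51.0
[ 0.73422588  1.1418454  -0.77458004] 23.232753403964914 39.77898180484772
```

Call:
send_rows:
  targets:
    - {"x":-0.0313,"y":0.0269,"z":0,"roll":0,"jaw":0.015}
    - {"x":-0.0313,"y":0.0269,"z":0,"roll":0,"jaw":0.015}
    - {"x":-0.0313,"y":0.0269,"z":0,"roll":0,"jaw":0.015}
    - {"x":-0.0313,"y":0.0269,"z":0,"roll":0,"jaw":0.015}
    - {"x":-0.0313,"y":0.0269,"z":0,"roll":0,"jaw":0.015}
    - {"x":-0.0313,"y":0.0269,"z":0,"roll":0,"jaw":0.015}
    - {"x":-0.0313,"y":0.0269,"z":0,"roll":0,"jaw":0.015}
    - {"x":-0.0313,"y":0.0269,"z":0,"roll":0,"jaw":0.015}
    - {"x":-0.0313,"y":0.0269,"z":0,"roll":0,"jaw":0.015}
    - {"x":-0.0313,"y":0.0269,"z":0,"roll":0,"jaw":0.015}
    - {"x":-0.0313,"y":0.0269,"z":0,"roll":0,"jaw":0.015}
    - {"x":-0.0313,"y":0.0269,"z":0,"roll":0,"jaw":0.015}

```text
time_s: 11.58
tool_pos: [551.6, -125.4, 314.9]
tool_rot: [-0.001, 0.829, 0.56, -0.0]
contact_force: [0.5, 1.5, -1.8]
width: 23.4
grip_force: 39.8
```

Call:
send_rows:
  targets:
    - {"x":0,"y":0,"z":0.02,"roll":0,"jaw":0.015}
    - {"x":0,"y":0,"z":0.02,"roll":0,"jaw":0.015}
    - {"x":0,"y":0,"z":0.015,"roll":0,"jaw":0.015}
    - {"x":0,"y":0,"z":0,"roll":0,"jaw":0.015}

```text
time_s: 11.92
tool_pos: [550.0, -123.3, 257.2]
tool_rot: [-0.002, 0.829, 0.559, -0.003]
contact_force: [-0.4, 0.6, -2.0]
width: 23.0
grip_force: 39.9
```

```bash
python3 - <<'E'
from h import *
plan(553.4,-123.3,253); s=r.get_state(); print(s['contact_force'],s['width'],s['grip_force'])
c=shot('scene'); P=cloud(c)
for o in clips(c,('yellow',),70,150): print(o[0],o[1],o[2],o[3:6],o[-1])
E
```

```text
pos [ 550.  -123.3  257.2] a -22.0 j7 0.28 | roll 0 x 1.3 y 3.1 z 4.2
[-0.40827102  0.61712416 -1.99518613] 22.95636965203498 39.85722094774246
yellow [353. 215.] 204 (array([ 549.3, -133.7,  105.7]), array([ 547.4, -129.6,  113.2]), array([ 548.7, -126.8])) [ 74.  92. 107.]
```

Call:
send_rows:
  targets:
    - {"x":0.0013,"y":0.0031,"z":0,"roll":0,"jaw":0.015}
    - {"x":0,"y":0,"z":0.002,"roll":0,"jaw":0.015}
    - {"x":0,"y":0,"z":0.002,"roll":0,"jaw":0.015}
    - {"x":0,"y":0,"z":0.001,"roll":0,"jaw":0.015}
    - {"x":0,"y":0,"z":0.001,"roll":0,"jaw":0.015}
    - {"x":0,"y":0,"z":0.001,"roll":0,"jaw":0.015}
    - {"x":0,"y":0,"z":0,"roll":0,"jaw":0.015}
    - {"x":0,"y":0,"z":0,"roll":0,"jaw":0.015}

```text
time_s: 12.63
tool_pos: [555.0, -123.5, 253.7]
tool_rot: [-0.0, 0.829, 0.56, 0.0]
contact_force: [0.1, 0.5, -0.9]
width: 23.0
grip_force: 39.9
```

Call:
send_rows:
  targets:
    - {"x":0,"y":0,"z":0.001,"roll":0,"jaw":0.015}
    - {"x":0,"y":0,"z":0.001,"roll":0,"jaw":0.015}
    - {"x":0,"y":0,"z":0.001,"roll":0,"jaw":0.015}
    - {"x":0,"y":0,"z":0.001,"roll":0,"jaw":0.015}
    - {"x":0,"y":0,"z":0,"roll":0,"jaw":0.015}
    - {"x":0,"y":0,"z":0,"roll":0,"jaw":0.015}

```text
time_s: 13.13
tool_pos: [554.9, -123.5, 249.6]
tool_rot: [-0.0, 0.829, 0.56, -0.0]
contact_force: [-0.1, -0.1, -2.1]
width: 23.1
grip_force: 39.9
```

```bash
python3 - <<'E'
from h import *
for i in range(3):
    s=r.get_state(); print(s['tool_pos'],s['contact_force'],s['torque'],s['time_s'])
plan(553.4,-123.3,241)
E
```

```text
[ 554.94200789 -123.5364172   249.5829647 ] [-0.11056566 -0.11638915 -2.14531188] [-0.047566   -0.02225651  0.00116278] 13.1333
[ 554.94200789 -123.5364172   249.5829647 ] [-0.11056566 -0.11638915 -2.14531188] [-0.047566   -0.02225651  0.00116278] 13.1333
[ 554.94200789 -123.5364172   249.5829647 ] [-0.11056566 -0.11638915 -2.14531188] [-0.047566   -0.02225651  0.00116278] 13.1333
pos [ 554.9 -123.5  249.6] a -21.9 j7 0.29 | roll 0 x -0.4 y -1.5 z 8.6
```

Call:
send_rows:
  targets:
    - {"x":0,"y":-0.0007,"z":0.001,"roll":0,"jaw":0.015}
    - {"x":0,"y":0,"z":0.001,"roll":0,"jaw":0.015}
    - {"x":0,"y":0,"z":0.001,"roll":0,"jaw":0.015}
    - {"x":0,"y":0,"z":0.001,"roll":0,"jaw":0.015}
    - {"x":0,"y":0,"z":0.001,"roll":0,"jaw":0.015}
    - {"x":0,"y":0,"z":0.001,"roll":0,"jaw":0.015}
    - {"x":0,"y":0,"z":0,"roll":0,"jaw":0.015}
    - {"x":0,"y":0,"z":0,"roll":0,"jaw":0.015}

```text
time_s: 13.8
tool_pos: [554.3, -123.3, 243.6]
tool_rot: [-0.0, 0.829, 0.56, -0.0]
contact_force: [-0.1, -0.1, -1.7]
width: 23.3
grip_force: 39.9
```

Still no force at 10 mm below the rim level, so the foot is going in. Pressing on to the flange.

Call:
send_rows:
  targets:
    - {"x":0,"y":0,"z":0.001,"roll":0,"jaw":0.015}
    - {"x":0,"y":0,"z":0.001,"roll":0,"jaw":0.015}
    - {"x":0,"y":0,"z":0.001,"roll":0,"jaw":0.015}
    - {"x":0,"y":0,"z":0.001,"roll":0,"jaw":0.015}
    - {"x":0,"y":0,"z":0,"roll":0,"jaw":0.015}
    - {"x":0,"y":0,"z":0,"roll":0,"jaw":0.015}

```text
time_s: 14.3
tool_pos: [554.7, -123.9, 242.1]
tool_rot: [-0.0, 0.829, 0.56, 0.001]
contact_force: [-5.4, 2.5, 20.3]
width: 23.4
grip_force: 42.5
```

```bash
python3 - <<'E'
from h import *
c=shot('scene'); P=cloud(c)
for o in clips(c,('yellow',),50,150): print(o[0],o[1],o[2],o[3:6],o[-1])
cv2.imwrite('pics/g2.png',cv2.resize(c['image'][150:290,280:440,::-1],(640,560),interpolation=cv2.INTER_CUBIC))
E
```

```text
yellow [354. 220.] 200 (array([ 555.1, -134.6,   91.1]), array([ 553.3, -131.2,   98.5]), array([ 550. , -126.7])) [60. 78. 92.]
```

View pics/g2.png

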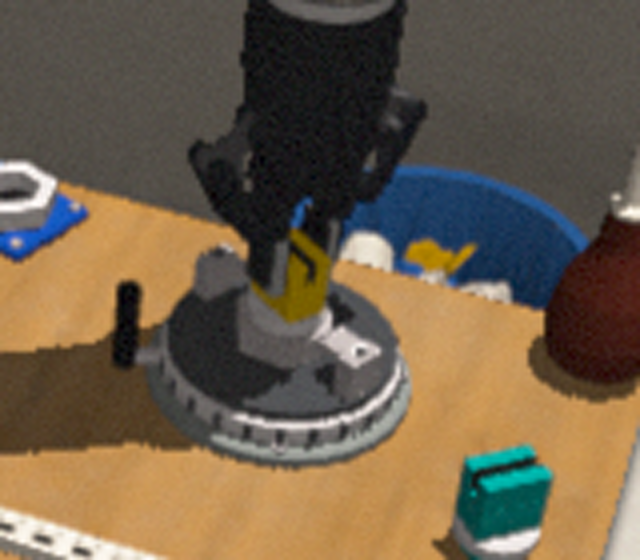

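The yellow foot is home: flange on the rim, at the predicted height. Releasing it, rising, turning and going to the lever post.

Call:
send_rows:
  targets:
    - {"x":0,"y":0,"z":-0.002,"roll":0,"jaw":0.045}
    - {"x":0,"y":0,"z":0,"roll":0,"jaw":0.045}
    - {"x":0,"y":0,"z":0,"roll":0,"jaw":0.045}
    - {"x":0,"y":0,"z":-0.03,"roll":0,"jaw":0.045}
    - {"x":0,"y":0,"z":-0.03,"roll":0,"jaw":0.045}
    - {"x":0,"y":0,"z":0,"roll":-6.7,"jaw":0.045}
    - {"x":0,"y":0,"z":0,"roll":-6.7,"jaw":0.045}
    - {"x":0,"y":0,"z":0,"roll":-6.7,"jaw":0.045}
    - {"x":0,"y":0,"z":0,"roll":-6.7,"jaw":0.045}
    - {"x":0,"y":0,"z":0,"roll":-6.7,"jaw":0.045}
    - {"x":0,"y":0,"z":0,"roll":-6.7,"jaw":0.045}
    - {"x":0,"y":0,"z":0,"roll":-6.7,"jaw":0.045}

```text
time_s: 15.35
tool_pos: [554.3, -123.2, 301.3]
tool_rot: [-0.0, 0.535, 0.845, -0.0]
contact_force: [0.2, -0.1, -0.6]
width: 45.3
grip_force: 0.0
```

Call:
send_rows:
  targets:
    - {"x":0,"y":0,"z":0,"roll":-6.7,"jaw":0.045}
    - {"x":0,"y":0,"z":0,"roll":-6.7,"jaw":0.045}
    - {"x":0.0284,"y":0,"z":0,"roll":0,"jaw":0.045}
    - {"x":0.0284,"y":0,"z":0,"roll":0,"jaw":0.045}
    - {"x":0.0284,"y":0,"z":0,"roll":0,"jaw":0.045}
    - {"x":0,"y":0,"z":0,"roll":0,"jaw":0.045}
    - {"x":0,"y":0,"z":0,"roll":0,"jaw":0.045}

```text
time_s: 15.93
tool_pos: [500.9, -55.2, 301.5]
tool_rot: [-0.0, 0.434, 0.901, 0.0]
contact_force: [-0.2, -0.2, 0.5]
width: 45.1
grip_force: 0.0
```

```bash
python3 - <<'E'
from h import *
c=shot('scene')
for o in clips(c,('yellow','red','blue'),30,150): print(o[0],o[1],o[2],o[3:6],o[-1])
plan(501,-58,227)
c=shot('top');P=cloud(c)
g=cv2.cvtColor(c['image'],cv2.COLOR_RGB2GRAY);m=(P[...,2]>45)&(P[...,2]<75)&(g<90)&(np.hypot(P[...,0]-501,P[...,1]+58)<25);print(P[m].mean(0),m.sum())
E
```

```text
yellow [352. 218.] 318 (array([ 551.8, -126. ,   90.6]), array([ 555. , -124.3,   88.2]), array([ 554.7, -124.9])) [61. 82. 92.]
red [247. 214.] 255 (array([450.3,  76.7,  56.2]), array([451. ,  78.5,  53.9]), array([451.7,  78.2])) [32. 52. 58.]
red [435. 224.] 325 (array([ 669.3, -259.8,   79.2]), array([ 672.6, -254.6,   86.4]), array([ 665.8, -259.6])) [41. 66. 85.]
red [267. 232.] 206 (array([428.4,   1.9,  56.4]), array([431.4,   4.8,  54.3]), array([432.3,   5.3])) [32. 50. 58.]
blue [203. 205.] 248 (array([410.6, 177.9,  56.1]), array([412.9, 179.1,  54.3]), array([413.4, 178.9])) [32. 51. 58.]
blue [152. 207.] 252 (array([331.3, 254.5,  56.1]), array([333. , 258.4,  54.3]), array([332.2, 258.3])) [32. 51. 58.]
pos [501.6 -56.3 301.8] a 38.4 j7 0.98 | roll 0 x -1.0 y -1.6 z 74.8
[nan nan nan] 0<stdin>:6: RuntimeWarning: Mean of empty slice.
  ret = um.true_divide(
```

Call:
send_rows:
  targets:
    - {"x":-0.001,"y":-0.0015,"z":0.035,"roll":0,"jaw":0.045}
    - {"x":0,"y":0,"z":0.03,"roll":0,"jaw":0.045}
    - {"x":0,"y":0,"z":0.01,"roll":0,"jaw":0.045}
    - {"x":0,"y":0,"z":0,"roll":0,"jaw":0.008}
    - {"x":0,"y":0,"z":0,"roll":0,"jaw":0.008}
    - {"x":0,"y":0,"z":0,"roll":0,"jaw":0.008}
    - {"x":0,"y":0,"z":0,"roll":0,"jaw":0.008}
    - {"x":0,"y":0,"z":0,"roll":0,"jaw":0.008}
  grip_force: 25

```text
time_s: 16.7
tool_pos: [500.7, -59.5, 227.6]
tool_rot: [0.001, 0.436, 0.9, -0.0]
contact_force: [-3.1, -5.0, -2.4]
width: 12.4
grip_force: 24.6
```

Call:
send_rows:
  targets:
    - {"x":-0.0005,"y":-0.0095,"z":0,"roll":-6.5,"jaw":0.008}
    - {"x":-0.0005,"y":-0.0095,"z":0,"roll":-6.5,"jaw":0.008}
    - {"x":-0.0005,"y":-0.0095,"z":0,"roll":-6.5,"jaw":0.008}
    - {"x":-0.0005,"y":-0.0095,"z":0,"roll":-6.5,"jaw":0.008}
    - {"x":-0.0005,"y":-0.0095,"z":0,"roll":-6.5,"jaw":0.008}
    - {"x":-0.0005,"y":-0.0095,"z":0,"roll":-6.5,"jaw":0.008}
    - {"x":-0.0005,"y":-0.0095,"z":0,"roll":-6.5,"jaw":0.008}
    - {"x":-0.0005,"y":-0.0095,"z":0,"roll":-6.5,"jaw":0.008}
    - {"x":0,"y":0,"z":0,"roll":0,"jaw":0.008}

```text
time_s: 17.45
tool_pos: [470.8, -125.6, 227.8]
tool_rot: [0.004, -0.005, 1.0, -0.001]
contact_force: [6.6, -3.5, -12.2]
width: 12.4
grip_force: 24.9
```

```bash
cat >> h.py <<'E'
def lev(c=(554.2,-123.4)):
    p,a,s=pose(); d=p[:2]-c; f=np.array(s['contact_force']); ph=np.arctan2(d[1],d[0]); t=np.array([-np.sin(ph),np.cos(ph)])
    print('r',np.hypot(*d).round(1),'phi',np.degrees(ph).round(1),'Ft',(f[:2]@t).round(1),'Fr',(f[:2]@d/np.hypot(*d)).round(1),'Fz',f[2].round(1),'a',a.round(1))
E
python3 -c "
from h import *
lev()"
```

```text
r 83.4 phi -178.5 Ft 3.6 Fr -6.5 Fz -12.2 a 90.5
```

Call:
send_rows:
  targets:
    - {"x":-0.0001,"y":-0.0037,"z":0,"roll":-2.5,"jaw":0.008}
    - {"x":-0.0001,"y":-0.0037,"z":0,"roll":-2.5,"jaw":0.008}
    - {"x":-0.0001,"y":-0.0037,"z":0,"roll":-2.5,"jaw":0.008}
    - {"x":-0.0001,"y":-0.0037,"z":0,"roll":-2.5,"jaw":0.008}
    - {"x":0,"y":0,"z":0,"roll":0,"jaw":0.008}

```text
time_s: 17.87
tool_pos: [472.5, -138.7, 227.7]
tool_rot: [0.003, -0.091, 0.996, -0.0]
contact_force: [6.5, 1.4, -10.8]
width: 12.2
grip_force: 25.0
```

```bash
python3 -c "
from h import *
lev()"
```

```text
r 83.2 phi -169.4 Ft -0.1 Fr -6.6 Fz -10.8 a 100.5
```

Call:
send_rows:
  targets:
    - {"x":0,"y":-0.0022,"z":0,"roll":-1.5,"jaw":0.008}
    - {"x":0,"y":-0.0022,"z":0,"roll":-1.5,"jaw":0.008}
    - {"x":0,"y":0,"z":0,"roll":0,"jaw":0.008}

```text
time_s: 18.12
tool_pos: [473.3, -142.6, 227.7]
tool_rot: [0.003, -0.117, 0.993, -0.0]
contact_force: [5.7, 2.0, -11.7]
width: 12.1
grip_force: 25.0
```

```bash
python3 -c "
from h import *
lev()"
```

```text
r 83.1 phi -166.7 Ft -0.6 Fr -6.0 Fz -11.7 a 103.4
```

Call:
send_rows:
  targets:
    - {"x":0,"y":-0.002,"z":0,"roll":-1.4,"jaw":0.008}
    - {"x":0,"y":-0.002,"z":0,"roll":-1.4,"jaw":0.008}
    - {"x":0,"y":0,"z":0,"roll":0,"jaw":0.008}

```text
time_s: 18.37
tool_pos: [474.2, -146.0, 227.7]
tool_rot: [0.003, -0.141, 0.99, -0.0]
contact_force: [5.3, 3.6, -11.0]
width: 12.3
grip_force: 25.1
```

```bash
python3 -c "
from h import *
lev()"
```

```text
r 83.1 phi -164.2 Ft -2.1 Fr -6.1 Fz -11.0 a 106.3
```

Call:
send_rows:
  targets:
    - {"x":0,"y":-0.002,"z":0,"roll":-1.4,"jaw":0.008}
    - {"x":0,"y":-0.002,"z":0,"roll":-1.4,"jaw":0.008}
    - {"x":0,"y":0,"z":0,"roll":0,"jaw":0.008}

```text
time_s: 18.62
tool_pos: [475.3, -148.9, 227.7]
tool_rot: [0.003, -0.166, 0.986, 0.001]
contact_force: [4.9, 6.6, -7.2]
width: 12.4
grip_force: 25.3
```

```bash
python3 - <<'E'
from h import *
lev()
c=shot('scene')
for o in clips(c,('yellow',),40,150): print(o[0],o[1],o[2],o[3:6],o[-1])
cv2.imwrite('pics/g3.png',cv2.resize(c['image'][170:290,290:430,::-1],(700,600),interpolation=cv2.INTER_CUBIC))
E
```

```text
r 83.0 phi -162.1 Ft -4.7 Fr -6.7 Fz -7.2 a 109.1
yellow [358. 224.] 51 (array([ 479.6, -176.8,  138.6]), array([ 486.4, -173.8,  131.1]), array([ 516.1, -159.1])) [ 61.  71. 140.]
```

View pics/g3.png

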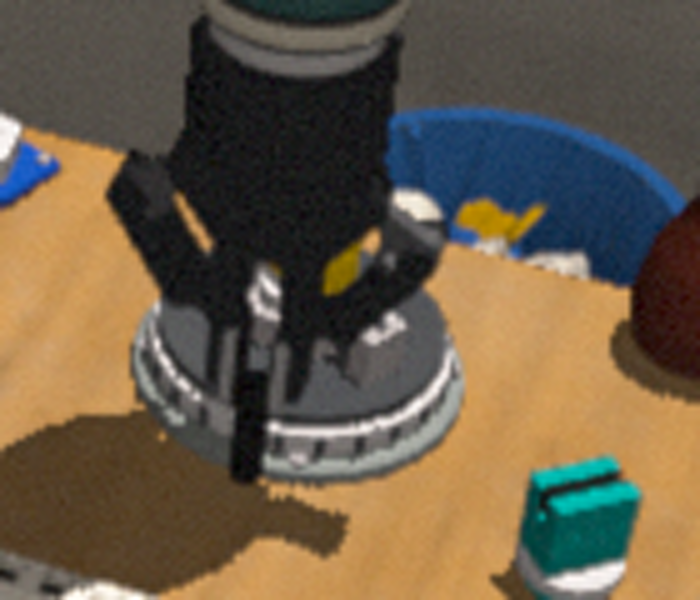

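Call:
send_rows:
  targets:
    - {"x":0,"y":-0.002,"z":0,"roll":-1.0,"jaw":0.008}
    - {"x":0,"y":-0.002,"z":0,"roll":-1.0,"jaw":0.008}
    - {"x":0,"y":0,"z":0,"roll":0,"jaw":0.008}

```text
time_s: 18.92
tool_pos: [476.6, -151.4, 227.7]
tool_rot: [0.002, -0.184, 0.983, 0.001]
contact_force: [4.2, 10.3, -5.3]
width: 12.2
grip_force: 25.5
```

```bash
python3 -c "
from h import *
lev()"
```

```text
r 82.5 phi -160.2 Ft -8.3 Fr -7.4 Fz -5.3 a 111.2
```

Call:
send_rows:
  targets:
    - {"x":0,"y":-0.002,"z":0,"roll":-1.0,"jaw":0.008}
    - {"x":0,"y":-0.002,"z":0,"roll":-1.0,"jaw":0.008}
    - {"x":0,"y":0,"z":0,"roll":0,"jaw":0.008}
    - {"x":0,"y":0,"z":0,"roll":0,"jaw":0.008}

```text
time_s: 19.25
tool_pos: [477.6, -153.8, 227.6]
tool_rot: [0.002, -0.201, 0.98, 0.003]
contact_force: [1.9, 13.8, -2.5]
width: 12.3
grip_force: 25.8
```

```bash
python3 -c "
from h import *
lev()"
```

```text
r 82.4 phi -158.4 Ft -12.1 Fr -6.9 Fz -2.5 a 113.2
```

Call:
send_rows:
  targets:
    - {"x":0,"y":0,"z":0,"roll":0,"jaw":0.045}
    - {"x":0,"y":0,"z":0,"roll":0,"jaw":0.045}
    - {"x":0,"y":0,"z":0,"roll":0,"jaw":0.045}
    - {"x":0,"y":0,"z":0,"roll":0,"jaw":0.045}
    - {"x":0,"y":0,"z":-0.036,"roll":0,"jaw":0.06}
    - {"x":0,"y":0,"z":-0.036,"roll":0,"jaw":0.06}
    - {"x":0,"y":0,"z":-0.036,"roll":0,"jaw":0.06}
    - {"x":0,"y":0,"z":-0.036,"roll":0,"jaw":0.06}
    - {"x":0,"y":0,"z":0,"roll":0,"jaw":0.06}

```text
time_s: 20.0
tool_pos: [477.9, -160.0, 378.0]
tool_rot: [0.006, -0.198, 0.98, -0.003]
contact_force: [0.3, -0.5, -0.3]
width: 60.2
grip_force: 0.0
```

```bash
python3 - <<'E'
from h import *
c=shot('scene')
for o in clips(c,('yellow',),40,150): print('s',o[0],o[1],o[2],o[3:6],o[-1])
cv2.imwrite('pics/g4.png',cv2.resize(c['image'][170:290,290:430,::-1],(700,600),interpolation=cv2.INTER_CUBIC))
for n in('top','scene'):
    c=shot(n)
    for o in clips(c): print(n,o[0],o[1],o[2],o[4],o[5],blockaxis(c,o[0],o[5]))
plan(432,6.5,300,-53); plan(432,6.5,300,37)
E
```

```text
s yellow [352. 218.] 323 (array([ 552.1, -125.7,   90.5]), array([ 555.5, -125.2,   88.7]), array([ 555. , -124.7])) [62. 82. 92.]
top red [263. 221.] 101 [451.4  79.3  57.4] [450.   80.5] (127.4, np.float64(2.4))
top red [289. 227.] 101 [431.8   7.6  56.8] [431.5   7.7] (32.6, np.float64(1.8))
top blue [227. 236.] 83 [410.4 181.1  56.6] [410.5 180.3] (114.3, np.float64(2.19))
top blue [199. 265.] 85 [330.8 259.8  57.1] [331.9 260.2] (165.7, np.float64(1.9))
top green [249. 266.] 77 [328.  121.4  58.5] [327.8 120.6] (155.4, np.float64(2.84))
scene yellow [351. 225.] 73 [ 550.1 -124.9   65. ] [ 546.9 -126.7] (81.2, np.float64(2.36))
scene red [247. 214.] 254 [451.5  78.6  54. ] [451.8  78.2] (118.4, np.float64(1.66))
scene red [435. 228.] 217 [ 671.1 -255.6   64.3] [ 665.5 -262.7] (125.9, np.float64(3.85))
scene red [267. 232.] 206 [432.5   4.8  54.5] [432.2   5.8] (40.5, np.float64(2.44))
scene blue [203. 205.] 248 [411.6 179.2  54. ] [413.  178.5] (107.7, np.float64(1.74))
scene blue [152. 207.] 248 [333.2 259.1  54.2] [333.1 259.3] (167.2, np.float64(1.6))
scene green [194. 233.] 278 [330.7 119.8  54.3] [330.5 119.8] (162.9, np.float64(1.59))
pos [ 475.7 -159.   371.1] a 112.9 j7 2.27 | roll -14.1 x -64.6 y 158.5 z 71.1
pos [ 475.7 -159.   371.1] a 112.9 j7 2.27 | roll 75.9 x 158.5 y 64.6 z 71.1
```

View pics/g4.png

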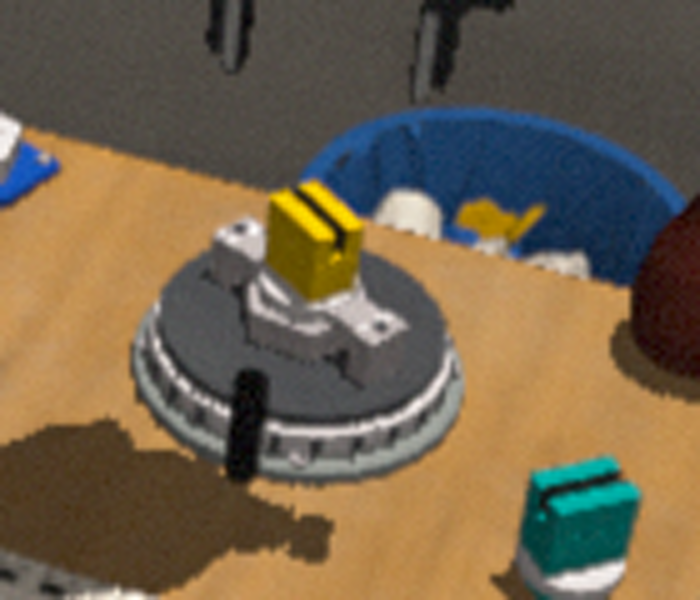

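The jaws bear on the flange, with the clip seated and upright (block top at z of about 90). Now the red clip at (432,7), long axis about 37°.

Call:
send_rows:
  targets:
    - {"x":0,"y":0,"z":0,"roll":-7,"jaw":0.06}
    - {"x":0,"y":0,"z":0,"roll":-7,"jaw":0.06}
    - {"x":-0.0129,"y":0.0317,"z":0,"roll":0,"jaw":0.06}
    - {"x":-0.0129,"y":0.0317,"z":0,"roll":0,"jaw":0.06}
    - {"x":-0.0129,"y":0.0317,"z":0,"roll":0,"jaw":0.06}
    - {"x":-0.0129,"y":0.0317,"z":0,"roll":0,"jaw":0.06}
    - {"x":-0.0129,"y":0.0317,"z":0,"roll":0,"jaw":0.06}
    - {"x":0,"y":0,"z":0.03,"roll":0,"jaw":0.06}
    - {"x":0,"y":0,"z":0.03,"roll":0,"jaw":0.06}
    - {"x":0,"y":0,"z":0,"roll":0,"jaw":0.06}
    - {"x":0,"y":0,"z":0,"roll":0,"jaw":0.06}

```text
time_s: 21.07
tool_pos: [431.3, 6.6, 308.9]
tool_rot: [-0.003, -0.317, 0.948, 0.001]
contact_force: [0.6, 0.2, 0.5]
width: 59.6
grip_force: 0.0
```

```bash
python3 - <<'E'
from h import *
c=shot('scene');P=cloud(c);g=cv2.cvtColor(c['image'],cv2.COLOR_RGB2GRAY)
m=(P[...,2]>50)&(P[...,2]<75)&(g<60)&(np.hypot(P[...,0]-477,P[...,1]+155)<25);d=P[m].mean(0)[:2]-[554.2,-123.4];print('post',P[m].mean(0),m.sum(),np.degrees(np.arctan2(*d[::-1])),np.hypot(*d))
c=shot('top');P=cloud(c);g=cv2.cvtColor(c['image'],cv2.COLOR_RGB2GRAY)
m=(P[...,2]>45)&(P[...,2]<75)&(g<90)&(np.hypot(P[...,0]-477,P[...,1]+155)<25);d=P[m].mean(0)[:2]-[554.2,-123.4];print('post',P[m].mean(0),m.sum(),np.degrees(np.arctan2(*d[::-1])),np.hypot(*d))
plan(431.8,6.7,209,127)
E
```

```text
post [ 472.87581633 -150.40073067   59.97576242] 66 -161.63313447386744 85.68933601421526
post [ 472.25118697 -144.908093     62.77103709] 15 -165.29396610592406 84.72429416403912
pos [432.6   6.4 311.1] a 126.9 j7 2.11 | roll -0.1 x 0.5 y 0.8 z 102.1
```

Call:
send_rows:
  targets:
    - {"x":0.0005,"y":0.0008,"z":0.034,"roll":0,"jaw":0.06}
    - {"x":0,"y":0,"z":0.034,"roll":0,"jaw":0.06}
    - {"x":0,"y":0,"z":0.034,"roll":0,"jaw":0.06}
    - {"x":0,"y":0,"z":0,"roll":0,"jaw":0.06}
    - {"x":0,"y":0,"z":0,"roll":0,"jaw":0.015}
    - {"x":0,"y":0,"z":0,"roll":0,"jaw":0.015}
    - {"x":0,"y":0,"z":0,"roll":0,"jaw":0.015}
    - {"x":0,"y":0,"z":0,"roll":0,"jaw":0.015}
    - {"x":0,"y":0,"z":0,"roll":0,"jaw":0.015}
    - {"x":0,"y":0,"z":0,"roll":0,"jaw":0.015}
  grip_force: 40

```text
time_s: 22.0
tool_pos: [432.7, 7.2, 211.2]
tool_rot: [0.003, -0.317, 0.948, -0.001]
contact_force: [-1.3, -0.4, 9.8]
width: 23.0
grip_force: 41.2
```

Call:
send_rows:
  targets:
    - {"x":0,"y":0,"z":-0.036,"roll":-6.5,"jaw":0.015}
    - {"x":0,"y":0,"z":-0.036,"roll":-6.5,"jaw":0.015}
    - {"x":0,"y":0,"z":-0.02,"roll":0,"jaw":0.015}
    - {"x":0,"y":0,"z":0,"roll":0,"jaw":0.015}
    - {"x":0,"y":0,"z":0,"roll":0,"jaw":0.015}

```text
time_s: 22.42
tool_pos: [431.6, 7.0, 302.8]
tool_rot: [0.002, -0.422, 0.907, -0.001]
contact_force: [0.4, -0.8, -1.6]
width: 23.0
grip_force: 40.0
```

```bash
python3 - <<'E'
from h import *
plan(494.5,275.2,240,140)
E
```

```text
pos [431.6   7.  302.8] a 139.9 j7 2.31 | roll -0.1 x -245.9 y 124.2 z 62.8
```

Call:
send_rows:
  targets:
    - {"x":-0.0307,"y":0.0155,"z":0,"roll":0,"jaw":0.015}
    - {"x":-0.0307,"y":0.0155,"z":0,"roll":0,"jaw":0.015}
    - {"x":-0.0307,"y":0.0155,"z":0,"roll":0,"jaw":0.015}
    - {"x":-0.0307,"y":0.0155,"z":0,"roll":0,"jaw":0.015}
    - {"x":-0.0307,"y":0.0155,"z":0,"roll":0,"jaw":0.015}
    - {"x":-0.0307,"y":0.0155,"z":0,"roll":0,"jaw":0.015}
    - {"x":-0.0307,"y":0.0155,"z":0,"roll":0,"jaw":0.015}
    - {"x":-0.0307,"y":0.0155,"z":0,"roll":0,"jaw":0.015}
    - {"x":0,"y":0,"z":0.03,"roll":0,"jaw":0.015}
    - {"x":0,"y":0,"z":0.025,"roll":0,"jaw":0.015}
    - {"x":0,"y":0,"z":0,"roll":0,"jaw":0.015}
    - {"x":0,"y":0,"z":0,"roll":0,"jaw":0.015}

```text
time_s: 23.42
tool_pos: [493.4, 274.3, 243.7]
tool_rot: [-0.003, -0.422, 0.906, -0.0]
contact_force: [0.5, 0.6, -1.0]
width: 22.9
grip_force: 39.9
```

```bash
python3 - <<'E'
from h import *
plan(494.5,275.2,223)
E
```

```text
pos [493.4 274.3 243.7] a 140.0 j7 1.77 | roll 0 x -1.4 y -0.3 z 20.7
```

Call:
send_rows:
  targets:
    - {"x":-0.0014,"y":0,"z":0.004,"roll":0,"jaw":0.015}
    - {"x":0,"y":0,"z":0.003,"roll":0,"jaw":0.015}
    - {"x":0,"y":0,"z":0.002,"roll":0,"jaw":0.015}
    - {"x":0,"y":0,"z":0.001,"roll":0,"jaw":0.015}
    - {"x":0,"y":0,"z":0.001,"roll":0,"jaw":0.015}
    - {"x":0,"y":0,"z":0,"roll":0,"jaw":0.015}
    - {"x":0,"y":0,"z":0,"roll":0,"jaw":0.015}
    - {"x":0,"y":0,"z":0,"roll":0,"jaw":0.015}

```text
time_s: 24.08
tool_pos: [495.3, 276.1, 234.9]
tool_rot: [0.0, -0.422, 0.906, 0.0]
contact_force: [0.1, -0.2, -1.6]
width: 23.2
grip_force: 39.9
```

Call:
send_rows:
  targets:
    - {"x":0.0007,"y":0,"z":0.001,"roll":0,"jaw":0.015}
    - {"x":0,"y":0,"z":0.001,"roll":0,"jaw":0.015}
    - {"x":0,"y":0,"z":0.001,"roll":0,"jaw":0.015}
    - {"x":0,"y":0,"z":0.001,"roll":0,"jaw":0.015}
    - {"x":0,"y":0,"z":0,"roll":0,"jaw":0.015}
    - {"x":0,"y":0,"z":0,"roll":0,"jaw":0.015}

```text
time_s: 24.58
tool_pos: [494.8, 275.5, 230.6]
tool_rot: [-0.0, -0.422, 0.906, -0.0]
contact_force: [0.1, 0.6, -1.5]
width: 22.9
grip_force: 39.9
```

Free at 4 mm below the rim, so it is entering. Continuing to the flange.

Call:
send_rows:
  targets:
    - {"x":0,"y":0,"z":0.0015,"roll":0,"jaw":0.015}
    - {"x":0,"y":0,"z":0.0015,"roll":0,"jaw":0.015}
    - {"x":0,"y":0,"z":0.0015,"roll":0,"jaw":0.015}
    - {"x":0,"y":0,"z":0.0015,"roll":0,"jaw":0.015}
    - {"x":0,"y":0,"z":0.0015,"roll":0,"jaw":0.015}
    - {"x":0,"y":0,"z":0.001,"roll":0,"jaw":0.015}
    - {"x":0,"y":0,"z":0,"roll":0,"jaw":0.015}
    - {"x":0,"y":0,"z":0,"roll":0,"jaw":0.015}

```text
time_s: 25.25
tool_pos: [494.8, 275.6, 223.3]
tool_rot: [0.0, -0.422, 0.906, -0.0]
contact_force: [-3.5, -1.1, 9.4]
width: 23.1
grip_force: 41.1
```

Call:
send_rows:
  targets:
    - {"x":0,"y":0,"z":-0.001,"roll":0,"jaw":0.05}
    - {"x":0,"y":0,"z":0,"roll":0,"jaw":0.05}
    - {"x":0,"y":0,"z":0,"roll":0,"jaw":0.05}
    - {"x":0,"y":0,"z":-0.03,"roll":0,"jaw":0.06}
    - {"x":0,"y":0,"z":-0.03,"roll":0,"jaw":0.06}
    - {"x":0,"y":0,"z":-0.03,"roll":7.13,"jaw":0.06}
    - {"x":0,"y":0,"z":0,"roll":7.13,"jaw":0.06}
    - {"x":0,"y":0,"z":0,"roll":7.13,"jaw":0.06}
    - {"x":0,"y":0,"z":0,"roll":7.13,"jaw":0.06}
    - {"x":0,"y":0,"z":0,"roll":7.13,"jaw":0.06}
    - {"x":0,"y":0,"z":0,"roll":7.13,"jaw":0.06}
    - {"x":0,"y":0,"z":0,"roll":7.13,"jaw":0.06}

```text
time_s: 26.25
tool_pos: [494.8, 275.5, 313.0]
tool_rot: [-0.0, 0.002, 1.0, -0.0]
contact_force: [-0.4, -0.1, 0.6]
width: 60.0
grip_force: 0.0
```

Call:
send_rows:
  targets:
    - {"x":0,"y":0,"z":0,"roll":7.13,"jaw":0.06}
    - {"x":0,"y":0,"z":0,"roll":7.13,"jaw":0.06}
    - {"x":0,"y":0,"z":0,"roll":7.13,"jaw":0.06}
    - {"x":0,"y":0,"z":0,"roll":7.13,"jaw":0.06}
    - {"x":0,"y":0,"z":0,"roll":7.13,"jaw":0.06}
    - {"x":0,"y":0,"z":0,"roll":7.13,"jaw":0.06}
    - {"x":0,"y":0,"z":0,"roll":7.13,"jaw":0.06}
    - {"x":0,"y":0,"z":0,"roll":7.13,"jaw":0.06}

```text
time_s: 26.92
tool_pos: [494.7, 275.6, 313.0]
tool_rot: [-0.0, 0.48, 0.877, -0.0]
contact_force: [-0.3, -0.1, 0.1]
width: 60.1
grip_force: 0.0
```

```bash
python3 - <<'E'
from h import *
for n in('top','scene'):
    c=shot(n)
    for o in clips(c,('yellow','red','blue'),30,120): print(n,o[0],o[1],o[2],o[4],o[5],blockaxis(c,o[0],o[5]))
plan(450.8,79.3,209,33)
E
```

```text
top yellow [336. 182.] 116 [ 553.3 -122.3   91.1] [ 554.9 -124.8] (75.8, np.float64(2.0))
top red [196. 207.] 44 [492.3 266.   66.8] [491.9 267.6] (42.7, np.float64(2.73))
top red [263. 221.] 98 [449.8  79.3  56.8] [450.   79.9] (125.4, np.float64(2.37))
top blue [227. 236.] 87 [410.4 179.5  56.8] [410.6 179.8] (111.8, np.float64(2.31))
top blue [201. 265.] 25 [330.7 253.1  59.7] [330.7 253.6] (175.7, np.float64(9.21))
scene yellow [352. 218.] 320 [ 555.3 -124.3   88.2] [ 555.  -124.4] (82.6, np.float64(2.38))
scene red [201. 172.] 166 [495.5 272.4  66.4] [494.3 272.2] (44.1, np.float64(2.79))
scene red [247. 214.] 253 [452.2  77.5  55. ] [452.3  78.5] (112.3, np.float64(1.67))
scene red [436. 224.] 242 [ 672.8 -258.9   80.5] [ 666.6 -261.9] (131.0, np.float64(4.05))
scene blue [203. 205.] 247 [412.9 180.3  54.2] [413.2 178.9] (105.7, np.float64(1.71))
scene blue [153. 207.] 230 [332.3 258.3  54.6] [332.5 258.2] (162.1, np.float64(1.8))
pos [494.7 275.7 312.9] a 33.0 j7 0.15 | roll 0.0 x -140.8 y -143.8 z 103.9
```

Call:
send_rows:
  targets:
    - {"x":-0.0235,"y":-0.024,"z":0,"roll":0,"jaw":0.06}
    - {"x":-0.0235,"y":-0.024,"z":0,"roll":0,"jaw":0.06}
    - {"x":-0.0235,"y":-0.024,"z":0,"roll":0,"jaw":0.06}
    - {"x":-0.0235,"y":-0.024,"z":0,"roll":0,"jaw":0.06}
    - {"x":-0.0235,"y":-0.024,"z":0,"roll":0,"jaw":0.06}
    - {"x":-0.0235,"y":-0.024,"z":0,"roll":0,"jaw":0.06}
    - {"x":0,"y":0,"z":0.035,"roll":0,"jaw":0.06}
    - {"x":0,"y":0,"z":0.035,"roll":0,"jaw":0.06}
    - {"x":0,"y":0,"z":0.033,"roll":0,"jaw":0.06}
    - {"x":0,"y":0,"z":0,"roll":0,"jaw":0.06}

```text
time_s: 27.85
tool_pos: [448.5, 78.2, 205.3]
tool_rot: [-0.004, 0.476, 0.88, -0.004]
contact_force: [-1.1, -0.4, 0.5]
width: 60.0
grip_force: 0.0
```

Call:
send_rows:
  targets:
    - {"x":0,"y":0,"z":0,"roll":0,"jaw":0.015}
    - {"x":0,"y":0,"z":0,"roll":0,"jaw":0.015}
    - {"x":0,"y":0,"z":0,"roll":0,"jaw":0.015}
    - {"x":0,"y":0,"z":0,"roll":0,"jaw":0.015}
    - {"x":0,"y":0,"z":0,"roll":0,"jaw":0.015}
    - {"x":0,"y":0,"z":0,"roll":0,"jaw":0.015}
  grip_force: 40

```text
time_s: 28.35
tool_pos: [451.9, 79.0, 212.2]
tool_rot: [0.001, 0.477, 0.879, 0.002]
contact_force: [0.4, -1.3, 8.8]
width: 23.0
grip_force: 41.0
```

Call:
send_rows:
  targets:
    - {"x":0,"y":0,"z":-0.036,"roll":6.6,"jaw":0.015}
    - {"x":0,"y":0,"z":-0.036,"roll":6.7,"jaw":0.015}
    - {"x":0,"y":0,"z":-0.033,"roll":6.7,"jaw":0.015}
    - {"x":0,"y":0,"z":0,"roll":0,"jaw":0.015}
    - {"x":0,"y":0,"z":0,"roll":0,"jaw":0.015}

```text
time_s: 28.77
tool_pos: [451.3, 79.3, 317.6]
tool_rot: [0.001, 0.622, 0.783, 0.003]
contact_force: [-0.9, -0.2, -1.5]
width: 23.2
grip_force: 40.1
```

```bash
python3 - <<'E'
from h import *
plan(500.7,340.8,240,13)
E
```

```text
pos [451.3  79.3 317.6] a 13.1 j7 0.16 | roll 0.1 x 243.6 y 107.0 z 77.6
```

Call:
send_rows:
  targets:
    - {"x":0.0348,"y":0.0153,"z":0,"roll":0,"jaw":0.015}
    - {"x":0.0348,"y":0.0153,"z":0,"roll":0,"jaw":0.015}
    - {"x":0.0348,"y":0.0153,"z":0,"roll":0,"jaw":0.015}
    - {"x":0.0348,"y":0.0153,"z":0,"roll":0,"jaw":0.015}
    - {"x":0.0348,"y":0.0153,"z":0,"roll":0,"jaw":0.015}
    - {"x":0.0348,"y":0.0153,"z":0,"roll":0,"jaw":0.015}
    - {"x":0.0348,"y":0.0153,"z":0,"roll":0,"jaw":0.015}
    - {"x":0,"y":0,"z":0.035,"roll":0,"jaw":0.015}
    - {"x":0,"y":0,"z":0.033,"roll":0,"jaw":0.015}
    - {"x":0,"y":0,"z":0,"roll":0,"jaw":0.015}
    - {"x":0,"y":0,"z":0,"roll":0,"jaw":0.015}
    - {"x":0,"y":0,"z":0,"roll":0,"jaw":0.015}

```text
time_s: 29.77
tool_pos: [500.8, 339.8, 247.8]
tool_rot: [0.0, 0.623, 0.783, 0.0]
contact_force: [-0.1, -0.4, -0.5]
width: 23.2
grip_force: 40.0
```

```bash
python3 - <<'E'
from h import *
plan(500.8,340.9,224)
E
```

```text
pos [500.8 339.8 247.8] a 13.0 j7 -0.19 | roll 0 x 1.1 y 0.2 z 23.8
```

Call:
send_rows:
  targets:
    - {"x":0.0011,"y":0,"z":0.004,"roll":0,"jaw":0.015}
    - {"x":0,"y":0,"z":0.004,"roll":0,"jaw":0.015}
    - {"x":0,"y":0,"z":0.002,"roll":0,"jaw":0.015}
    - {"x":0,"y":0,"z":0.0015,"roll":0,"jaw":0.015}
    - {"x":0,"y":0,"z":0.0015,"roll":0,"jaw":0.015}
    - {"x":0,"y":0,"z":0.001,"roll":0,"jaw":0.015}
    - {"x":0,"y":0,"z":0.001,"roll":0,"jaw":0.015}
    - {"x":0,"y":0,"z":0,"roll":0,"jaw":0.015}
    - {"x":0,"y":0,"z":0,"roll":0,"jaw":0.015}

```text
time_s: 30.52
tool_pos: [500.6, 341.2, 232.3]
tool_rot: [0.0, 0.622, 0.783, 0.0]
contact_force: [2.1, -0.6, -2.8]
width: 22.6
grip_force: 40.1
```

Call:
send_rows:
  targets:
    - {"x":0,"y":0,"z":0.0015,"roll":0,"jaw":0.015}
    - {"x":0,"y":0,"z":0.0015,"roll":0,"jaw":0.015}
    - {"x":0,"y":0,"z":0.0015,"roll":0,"jaw":0.015}
    - {"x":0,"y":0,"z":0.0015,"roll":0,"jaw":0.015}
    - {"x":0,"y":0,"z":0.0015,"roll":0,"jaw":0.015}
    - {"x":0,"y":0,"z":0.0015,"roll":0,"jaw":0.015}
    - {"x":0,"y":0,"z":0,"roll":0,"jaw":0.015}
    - {"x":0,"y":0,"z":0,"roll":0,"jaw":0.015}

```text
time_s: 31.18
tool_pos: [500.8, 341.0, 224.3]
tool_rot: [0.0, 0.623, 0.783, 0.001]
contact_force: [1.7, -3.8, 7.3]
width: 23.0
grip_force: 41.2
```

Call:
send_rows:
  targets:
    - {"x":0,"y":0,"z":-0.001,"roll":0,"jaw":0.05}
    - {"x":0,"y":0,"z":0,"roll":0,"jaw":0.05}
    - {"x":0,"y":0,"z":0,"roll":0,"jaw":0.05}
    - {"x":0,"y":0,"z":-0.03,"roll":0,"jaw":0.06}
    - {"x":0,"y":0,"z":-0.03,"roll":0,"jaw":0.06}
    - {"x":0,"y":0,"z":-0.03,"roll":-4,"jaw":0.06}
    - {"x":0,"y":0,"z":0,"roll":-4,"jaw":0.06}
    - {"x":0,"y":0,"z":0,"roll":0,"jaw":0.06}

```text
time_s: 31.85
tool_pos: [500.0, 342.0, 315.9]
tool_rot: [-0.0, 0.565, 0.825, 0.002]
contact_force: [-0.9, -0.1, -0.3]
width: 60.1
grip_force: 0.0
```

```bash
python3 - <<'E'
from h import *
for n in('top','scene'):
    c=shot(n)
    for o in clips(c,('yellow','red','blue'),30,120): print(n,o[0],o[1],o[2],o[4],o[5],blockaxis(c,o[0],o[5]))
plan(411.5,179.5,209,21)
E
```

```text
top yellow [337. 182.] 116 [ 553.3 -122.7   91.7] [ 555.  -125.1] (71.4, np.float64(2.04))
top red [192. 207.] 118 [493.5 275.9  67.6] [493.  275.7] (49.2, np.float64(2.69))
top red [170. 205.] 100 [499.1 337.7  70.4] [499.  339.6] (99.3, np.float64(2.1))
top blue [227. 236.] 83 [410.4 181.3  56.5] [410.4 180.5] (115.3, np.float64(2.09))
top blue [199. 265.] 96 [330.9 259.8  57. ] [332.2 260.7] (161.2, np.float64(1.95))
scene yellow [352. 218.] 314 [ 555.  -124.4   88.1] [ 555.  -125.1] (80.7, np.float64(2.32))
scene red [192. 166.] 398 [496.6 304.3  66.9] [498.7 303.1] (89.4, np.float64(7.14))
scene red [437. 223.] 230 [ 674.9 -258.8   84.4] [ 667.2 -264.7] (132.5, np.float64(4.0))
scene blue [203. 205.] 243 [412.6 179.   53.9] [412.9 178.9] (108.5, np.float64(1.68))
scene blue [152. 207.] 254 [333.8 259.2  54.1] [332.6 257.9] (165.1, np.float64(1.57))
pos [499.3 341.4 313.4] a 20.9 j7 -0.11 | roll -0.1 x -119.7 y -140.0 z 104.4
```

Both reds read z of about 68, so they are seated. Next is the blue clip at (411,180).

Call:
send_rows:
  targets:
    - {"x":-0.024,"y":-0.028,"z":0,"roll":0,"jaw":0.06}
    - {"x":-0.024,"y":-0.028,"z":0,"roll":0,"jaw":0.06}
    - {"x":-0.024,"y":-0.028,"z":0,"roll":0,"jaw":0.06}
    - {"x":-0.024,"y":-0.028,"z":0,"roll":0,"jaw":0.06}
    - {"x":-0.024,"y":-0.028,"z":0,"roll":0,"jaw":0.06}
    - {"x":0,"y":0,"z":0.035,"roll":0,"jaw":0.06}
    - {"x":0,"y":0,"z":0.035,"roll":0,"jaw":0.06}
    - {"x":0,"y":0,"z":0.033,"roll":0,"jaw":0.06}
    - {"x":0,"y":0,"z":0,"roll":0,"jaw":0.06}

```text
time_s: 32.7
tool_pos: [409.4, 177.7, 205.5]
tool_rot: [-0.003, 0.567, 0.824, -0.006]
contact_force: [-0.6, -0.7, -1.2]
width: 59.9
grip_force: 0.0
```

Call:
send_rows:
  targets:
    - {"x":0,"y":0,"z":0,"roll":0,"jaw":0.015}
    - {"x":0,"y":0,"z":0,"roll":0,"jaw":0.015}
    - {"x":0,"y":0,"z":0,"roll":0,"jaw":0.015}
    - {"x":0,"y":0,"z":0,"roll":0,"jaw":0.015}
    - {"x":0,"y":0,"z":0,"roll":0,"jaw":0.015}
    - {"x":0,"y":0,"z":0,"roll":0,"jaw":0.015}
  grip_force: 40

```text
time_s: 33.2
tool_pos: [413.1, 179.5, 212.7]
tool_rot: [0.001, 0.566, 0.824, 0.002]
contact_force: [-0.3, -0.3, 7.3]
width: 23.0
grip_force: 41.1
```

Call:
send_rows:
  targets:
    - {"x":0,"y":0,"z":-0.036,"roll":-2.3,"jaw":0.015}
    - {"x":0,"y":0,"z":-0.036,"roll":0,"jaw":0.015}
    - {"x":0,"y":0,"z":-0.033,"roll":0,"jaw":0.015}
    - {"x":0,"y":0,"z":0,"roll":0,"jaw":0.015}
    - {"x":0,"y":0,"z":0,"roll":0,"jaw":0.015}

```text
time_s: 33.62
tool_pos: [412.7, 179.5, 318.2]
tool_rot: [0.001, 0.549, 0.836, 0.003]
contact_force: [0.2, -0.5, -2.7]
width: 22.8
grip_force: 40.3
```

```bash
python3 - <<'E'
from h import *
plan(575.9,82,240,23.3)
E
```

```text
pos [412.7 179.5 318.2] a 23.3 j7 0.07 | roll 0.0 x -154.1 y 111.3 z 78.2
```

Call:
send_rows:
  targets:
    - {"x":-0.0308,"y":0.0223,"z":0,"roll":0,"jaw":0.015}
    - {"x":-0.0308,"y":0.0223,"z":0,"roll":0,"jaw":0.015}
    - {"x":-0.0308,"y":0.0223,"z":0,"roll":0,"jaw":0.015}
    - {"x":-0.0308,"y":0.0223,"z":0,"roll":0,"jaw":0.015}
    - {"x":-0.0308,"y":0.0223,"z":0,"roll":0,"jaw":0.015}
    - {"x":0,"y":0,"z":0.035,"roll":0,"jaw":0.015}
    - {"x":0,"y":0,"z":0.033,"roll":0,"jaw":0.015}
    - {"x":0,"y":0,"z":0,"roll":0,"jaw":0.015}
    - {"x":0,"y":0,"z":0,"roll":0,"jaw":0.015}
    - {"x":0,"y":0,"z":0,"roll":0,"jaw":0.015}

```text
time_s: 34.45
tool_pos: [575.8, 82.0, 248.6]
tool_rot: [-0.0, 0.549, 0.835, -0.0]
contact_force: [0.6, -0.2, -1.3]
width: 23.2
grip_force: 40.2
```

```bash
python3 - <<'E'
from h import *
plan(576,82,224.7)
E
```

```text
pos [575.8  82.  248.6] a 23.3 j7 0.47 | roll 0 x -0.0 y 0.1 z 23.9
```

Call:
send_rows:
  targets:
    - {"x":0,"y":0,"z":0.004,"roll":0,"jaw":0.015}
    - {"x":0,"y":0,"z":0.004,"roll":0,"jaw":0.015}
    - {"x":0,"y":0,"z":0.002,"roll":0,"jaw":0.015}
    - {"x":0,"y":0,"z":0.0015,"roll":0,"jaw":0.015}
    - {"x":0,"y":0,"z":0.0015,"roll":0,"jaw":0.015}
    - {"x":0,"y":0,"z":0.001,"roll":0,"jaw":0.015}
    - {"x":0,"y":0,"z":0.001,"roll":0,"jaw":0.015}
    - {"x":0,"y":0,"z":0,"roll":0,"jaw":0.015}
    - {"x":0,"y":0,"z":0,"roll":0,"jaw":0.015}

```text
time_s: 35.2
tool_pos: [576.3, 81.4, 233.4]
tool_rot: [0.001, 0.55, 0.835, 0.0]
contact_force: [0.6, -1.9, -0.8]
width: 23.4
grip_force: 40.3
```

Call:
send_rows:
  targets:
    - {"x":0,"y":0,"z":0.0015,"roll":0,"jaw":0.015}
    - {"x":0,"y":0,"z":0.0015,"roll":0,"jaw":0.015}
    - {"x":0,"y":0,"z":0.0015,"roll":0,"jaw":0.015}
    - {"x":0,"y":0,"z":0.0015,"roll":0,"jaw":0.015}
    - {"x":0,"y":0,"z":0.0015,"roll":0,"jaw":0.015}
    - {"x":0,"y":0,"z":0.002,"roll":0,"jaw":0.015}
    - {"x":0,"y":0,"z":0,"roll":0,"jaw":0.015}
    - {"x":0,"y":0,"z":0,"roll":0,"jaw":0.015}

```text
time_s: 35.87
tool_pos: [576.4, 81.2, 224.8]
tool_rot: [0.001, 0.55, 0.835, 0.0]
contact_force: [1.3, -4.6, 8.7]
width: 23.0
grip_force: 41.5
```

Call:
send_rows:
  targets:
    - {"x":0,"y":0,"z":-0.001,"roll":0,"jaw":0.05}
    - {"x":0,"y":0,"z":0,"roll":0,"jaw":0.05}
    - {"x":0,"y":0,"z":0,"roll":0,"jaw":0.05}
    - {"x":0,"y":0,"z":-0.03,"roll":0,"jaw":0.06}
    - {"x":0,"y":0,"z":-0.03,"roll":0,"jaw":0.06}
    - {"x":0,"y":0,"z":-0.03,"roll":-6.5,"jaw":0.06}
    - {"x":0,"y":0,"z":0,"roll":-6.5,"jaw":0.06}
    - {"x":0,"y":0,"z":0,"roll":-6.5,"jaw":0.06}
    - {"x":0,"y":0,"z":0,"roll":-6.5,"jaw":0.06}
    - {"x":0,"y":0,"z":0,"roll":-6.5,"jaw":0.06}
    - {"x":0,"y":0,"z":0,"roll":-6.5,"jaw":0.06}

```text
time_s: 36.78
tool_pos: [575.3, 82.6, 314.3]
tool_rot: [-0.001, 0.236, 0.972, 0.0]
contact_force: [1.1, -1.1, 1.1]
width: 59.8
grip_force: 0.0
```

Call:
send_rows:
  targets:
    - {"x":0,"y":0,"z":0,"roll":-6.5,"jaw":0.06}
    - {"x":0,"y":0,"z":0,"roll":-6.2,"jaw":0.06}
    - {"x":0,"y":0,"z":0,"roll":0,"jaw":0.06}

```text
time_s: 37.03
tool_pos: [575.4, 82.4, 314.2]
tool_rot: [-0.001, 0.129, 0.992, 0.0]
contact_force: [-0.1, -0.0, 0.0]
width: 59.9
grip_force: 0.0
```

```bash
python3 - <<'E'
from h import *
for n in('top','scene'):
    c=shot(n)
    for o in clips(c,('yellow','red','blue'),30,120): print(n,o[0],o[1],o[2],o[4],o[5],blockaxis(c,o[0],o[5]))
plan(332.8,259.3,209,75)
E
```

```text
top yellow [337. 182.] 120 [ 553.5 -122.6   91.3] [ 557.1 -125.9] (70.5, np.float64(1.91))
top red [192. 207.] 116 [493.6 277.5  69.8] [492.6 277. ] (51.2, np.float64(2.59))
top red [169. 205.] 121 [497.8 340.9  69.1] [501.2 341.7] (98.1, np.float64(2.53))
top blue [199. 265.] 87 [330.7 259.9  55.5] [331.8 260.5] (164.4, np.float64(1.78))
scene yellow [352. 218.] 320 [ 554.6 -124.6   88.4] [ 554.7 -124.4] (80.9, np.float64(2.36))
scene red [192. 166.] 412 [496.4 305.6  66.2] [498.2 305.7] (91.9, np.float64(6.57))
scene red [436. 224.] 315 [ 672.2 -256.5   87.9] [ 668.4 -260.9] (128.7, np.float64(3.66))
scene blue [282. 187.] 238 [575.4  79.   66.8] [575.3  81.1] (125.8, np.float64(2.32))
scene blue [152. 207.] 249 [332.3 258.4  53.6] [332.2 258.2] (166.3, np.float64(1.72))
pos [575.5  82.1 314.3] a 74.9 j7 1.21 | roll -0.1 x 280.3 y 108.4 z 105.3
```

Call:
send_rows:
  targets:
    - {"x":0.035,"y":0.0136,"z":0,"roll":0,"jaw":0.06}
    - {"x":0.035,"y":0.0136,"z":0,"roll":0,"jaw":0.06}
    - {"x":0.035,"y":0.0136,"z":0,"roll":0,"jaw":0.06}
    - {"x":0.035,"y":0.0136,"z":0,"roll":0,"jaw":0.06}
    - {"x":0.035,"y":0.0136,"z":0,"roll":0,"jaw":0.06}
    - {"x":0.035,"y":0.0136,"z":0,"roll":0,"jaw":0.06}
    - {"x":0.035,"y":0.0136,"z":0,"roll":0,"jaw":0.06}
    - {"x":0.035,"y":0.0136,"z":0,"roll":0,"jaw":0.06}
    - {"x":0,"y":0,"z":0.035,"roll":0,"jaw":0.06}
    - {"x":0,"y":0,"z":0.035,"roll":0,"jaw":0.06}
    - {"x":0,"y":0,"z":0.033,"roll":0,"jaw":0.06}
    - {"x":0,"y":0,"z":0,"roll":0,"jaw":0.06}

```text
time_s: 38.13
tool_pos: [331.2, 258.1, 206.7]
tool_rot: [-0.004, 0.131, 0.991, -0.005]
contact_force: [0.1, -0.1, -0.0]
width: 59.9
grip_force: 0.0
```

Call:
send_rows:
  targets:
    - {"x":0,"y":0,"z":0,"roll":0,"jaw":0.06}
    - {"x":0,"y":0,"z":0,"roll":0,"jaw":0.015}
    - {"x":0,"y":0,"z":0,"roll":0,"jaw":0.015}
    - {"x":0,"y":0,"z":0,"roll":0,"jaw":0.015}
    - {"x":0,"y":0,"z":0,"roll":0,"jaw":0.015}
    - {"x":0,"y":0,"z":0,"roll":0,"jaw":0.015}
    - {"x":0,"y":0,"z":0,"roll":0,"jaw":0.015}
  grip_force: 40

```text
time_s: 38.72
tool_pos: [334.4, 259.8, 213.7]
tool_rot: [0.001, 0.131, 0.991, 0.002]
contact_force: [-0.0, -1.2, 8.5]
width: 23.1
grip_force: 41.3
```

Call:
send_rows:
  targets:
    - {"x":0,"y":0,"z":-0.036,"roll":-2,"jaw":0.015}
    - {"x":0,"y":0,"z":-0.036,"roll":0,"jaw":0.015}
    - {"x":0,"y":0,"z":-0.033,"roll":0,"jaw":0.015}
    - {"x":0,"y":0,"z":0,"roll":0,"jaw":0.015}
    - {"x":0,"y":0,"z":0,"roll":0,"jaw":0.015}

```text
time_s: 39.13
tool_pos: [333.9, 259.5, 319.1]
tool_rot: [0.002, 0.113, 0.994, 0.002]
contact_force: [-0.4, -1.0, -1.7]
width: 23.3
grip_force: 40.3
```

```bash
python3 - <<'E'
from h import *
plan(580.2,147.5,240,77)
E
```

```text
pos [333.9 259.5 319.1] a 77.0 j7 0.63 | roll -0.0 x -265.2 y -53.7 z 79.1
```

Call:
send_rows:
  targets:
    - {"x":-0.0333,"y":-0.0067,"z":0,"roll":0,"jaw":0.015}
    - {"x":-0.0333,"y":-0.0067,"z":0,"roll":0,"jaw":0.015}
    - {"x":-0.0333,"y":-0.0067,"z":0,"roll":0,"jaw":0.015}
    - {"x":-0.0333,"y":-0.0067,"z":0,"roll":0,"jaw":0.015}
    - {"x":-0.0333,"y":-0.0067,"z":0,"roll":0,"jaw":0.015}
    - {"x":-0.0333,"y":-0.0067,"z":0,"roll":0,"jaw":0.015}
    - {"x":-0.0333,"y":-0.0067,"z":0,"roll":0,"jaw":0.015}
    - {"x":-0.0333,"y":-0.0067,"z":0,"roll":0,"jaw":0.015}
    - {"x":0,"y":0,"z":0.035,"roll":0,"jaw":0.015}
    - {"x":0,"y":0,"z":0.033,"roll":0,"jaw":0.015}
    - {"x":0,"y":0,"z":0,"roll":0,"jaw":0.015}
    - {"x":0,"y":0,"z":0,"roll":0,"jaw":0.015}

```text
time_s: 40.13
tool_pos: [579.6, 146.9, 246.0]
tool_rot: [-0.003, 0.113, 0.994, -0.001]
contact_force: [-0.1, 0.3, -1.0]
width: 23.1
grip_force: 40.3
```

```bash
python3 - <<'E'
from h import *
plan(581,147.3,225.7)
E
```

```text
pos [579.6 146.9 246. ] a 77.0 j7 1.15 | roll 0 x -1.3 y 0.7 z 20.3
```

Call:
send_rows:
  targets:
    - {"x":-0.0005,"y":0,"z":0.004,"roll":0,"jaw":0.015}
    - {"x":0,"y":0,"z":0.004,"roll":0,"jaw":0.015}
    - {"x":0,"y":0,"z":0.002,"roll":0,"jaw":0.015}
    - {"x":0,"y":0,"z":0.0015,"roll":0,"jaw":0.015}
    - {"x":0,"y":0,"z":0.0015,"roll":0,"jaw":0.015}
    - {"x":0,"y":0,"z":0.001,"roll":0,"jaw":0.015}
    - {"x":0,"y":0,"z":0.001,"roll":0,"jaw":0.015}
    - {"x":0,"y":0,"z":0,"roll":0,"jaw":0.015}
    - {"x":0,"y":0,"z":0,"roll":0,"jaw":0.015}

```text
time_s: 40.88
tool_pos: [581.5, 147.1, 233.8]
tool_rot: [0.0, 0.113, 0.994, 0.0]
contact_force: [0.8, -0.7, -1.7]
width: 23.1
grip_force: 40.3
```

Call:
send_rows:
  targets:
    - {"x":0,"y":0,"z":0.0015,"roll":0,"jaw":0.015}
    - {"x":0,"y":0,"z":0.0015,"roll":0,"jaw":0.015}
    - {"x":0,"y":0,"z":0.0015,"roll":0,"jaw":0.015}
    - {"x":0,"y":0,"z":0.0015,"roll":0,"jaw":0.015}
    - {"x":0,"y":0,"z":0.0015,"roll":0,"jaw":0.015}
    - {"x":0,"y":0,"z":0.0015,"roll":0,"jaw":0.015}
    - {"x":0,"y":0,"z":0,"roll":0,"jaw":0.015}
    - {"x":0,"y":0,"z":0,"roll":0,"jaw":0.015}

```text
time_s: 41.55
tool_pos: [581.8, 147.2, 225.6]
tool_rot: [0.0, 0.113, 0.994, 0.0]
contact_force: [-2.0, -0.3, 6.2]
width: 22.7
grip_force: 41.0
```

Call:
send_rows:
  targets:
    - {"x":0,"y":0,"z":-0.001,"roll":0,"jaw":0.05}
    - {"x":0,"y":0,"z":0,"roll":0,"jaw":0.05}
    - {"x":0,"y":0,"z":0,"roll":0,"jaw":0.05}
    - {"x":0,"y":0,"z":-0.03,"roll":0,"jaw":0.06}
    - {"x":0,"y":0,"z":-0.03,"roll":0,"jaw":0.06}
    - {"x":0,"y":0,"z":-0.04,"roll":0,"jaw":0.06}
    - {"x":0,"y":0,"z":-0.04,"roll":0,"jaw":0.06}
    - {"x":0.04,"y":0,"z":0,"roll":0,"jaw":0.06}
    - {"x":0.04,"y":0,"z":0,"roll":0,"jaw":0.06}
    - {"x":0.04,"y":0,"z":0,"roll":0,"jaw":0.06}
    - {"x":0,"y":0,"z":0,"roll":0,"jaw":0.06}
    - {"x":0,"y":0,"z":0,"roll":0,"jaw":0.06}

```text
time_s: 42.55
tool_pos: [462.8, 174.8, 365.9]
tool_rot: [-0.0, 0.112, 0.994, 0.0]
contact_force: [0.8, -0.8, 0.5]
width: 59.7
grip_force: 0.0
```

```bash
python3 - <<'E'
from h import *
for n in('top','scene'):
    c=shot(n); P=cloud(c); g=cv2.cvtColor(c['image'],cv2.COLOR_RGB2GRAY)
    for o in clips(c,('yellow','red','blue'),30,120): print(n,o[0],o[1],o[2],o[4],o[5],o[-1])
    m=(P[...,2]>(50 if n=='scene' else 45))&(P[...,2]<75)&(g<(60 if n=='scene' else 90))&(np.hypot(P[...,0]-475,P[...,1]+150)<25);d=P[m].mean(0)[:2]-[554.2,-123.4];print('post',P[m].mean(0),np.degrees(np.arctan2(*d[::-1])))
cv2.imwrite('pics/f1.png',cv2.resize(c['image'][140:290,130:450,::-1],(800,375),interpolation=cv2.INTER_CUBIC))
E
```

```text
top yellow [337. 181.] 115 [ 553.9 -122.7   89.9] [ 556.6 -125.9] [72. 89. 95.]
top red [168. 206.] 105 [497.8 342.   69.4] [497.9 342.8] [51. 67. 73.]
top blue [238. 175.] 97 [579.8 147.2  69.2] [582.4 147. ] [52. 66. 72.]
top blue [261. 177.] 87 [572.5  83.5  69.5] [572.6  83. ] [53. 67. 73.]
post [ 471.99731172 -145.19507581   61.04192529] -165.15037253597495
scene yellow [352. 218.] 320 [ 556.4 -124.4   88.2] [ 555.  -125.1] [61. 82. 92.]
scene red [192. 166.] 415 [495.  306.1  66.1] [497.2 306.1] [39. 59. 70.]
scene red [436. 224.] 259 [ 672.1 -256.    83.7] [ 666.9 -262.5] [46. 67. 85.]
scene blue [273. 181.] 501 [579.2 110.1  66.6] [575.6 109.7] [40. 60. 70.]
post [ 473.05761217 -150.33579983   60.04211844] -161.63604243627174
```

View pics/f1.png

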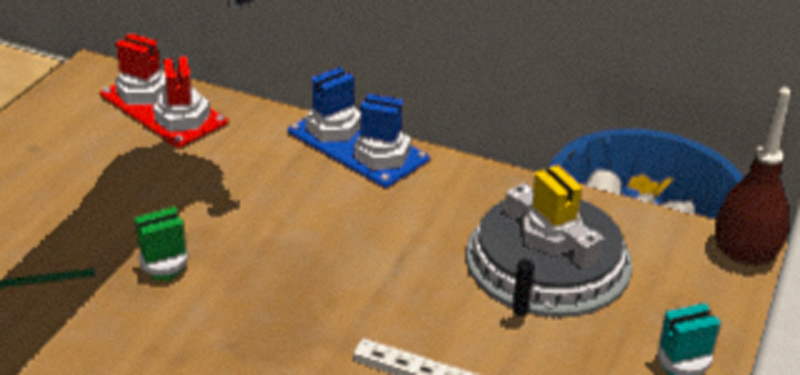

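The view shows both reds (137,60) and (178,85), both blues (333,95) and (382,120), and the yellow (557,197) seated. Tops read 68 to 70 mm in the racks and 90 mm in the chuck, as they must. The lever has not moved since it was clamped. Handing in.

```bash
python3 -c "
from workcell import r
print(r.job_done())"
```

```text
the job is handed in; nothing more can be done
None
```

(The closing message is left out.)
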